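# Pack a ripening tray and hang its batch tag

### The job

Pack the blue ripening tray from the bottom up: lay the white draining grid flat in it, set the small brown cheese wheel from the table down without dropping it, flat on the grid beside the fin, then put the clear cover over wheel and fin so that its rim stands flat on the grid inside the tray. Last of all, take the batch tag out of its holder and hang it on the hook with its red-marked face outwards, away from the post. Leave the pale wheel and the other things on the table where they are.

Things in the scene. Friction and masses are not known exactly. Their poses are not given: they have to be found in the camera images.
- tray: Fixed blue plastic tray, outer 160 (x) x 116 (y) x 20 mm high, walls 6 mm thick, floor 4 mm thick (inside 148 x 104 mm). Origin: centre of its underside, z up. x along its length.
- grid: Loose white draining grid, a flat slatted plate 140 (x) x 96 (y) x 8 mm, that drops into the tray with 4 mm play all round, either end first. A green upright grip fin, 8 mm thick in x, 60 mm wide in y, rises from the plate (centred at x = -45 mm, y = 0) to 56 mm above the underside. Origin: centre of its underside, z up. About 110 g.
- cheese: The one small brown cheese wheel that stands on the table itself (the bigger brown wheels in the racks belong to the racks), ridged rind, rigid, 64 mm diameter, 50 mm high. Origin: centre of its underside, z up. About 190 g. Its place is on the grid's free part beside the fin, whose middle is at x = +15 to +22 mm, y = 0 of the grid: the cover must pass over both.
- cover: Loose clear box-shaped cover, open below, 140 (x) x 96 (y) mm outside, walls 4 mm, top face 64 mm and inner ceiling 60 mm above its rim, orange edges. Orange handle bar on top: 60 mm long in x, 12 mm thick in y, rising from 64 to 100 mm, centred. Its rim stands on the grid inside the tray walls (4 mm play all round, either end first), over wheel and fin. Origin: centre of its underside, z up. About 180 g.
- tag: Loose white batch tag, an upright rigid plate 8 mm thick (x), 70 mm wide (y), 124 mm high (z). The face towards its +x is the marked one: red upper band and red disc; the -x face is plain white. A window 24 mm wide (y = -12 to +12 mm), from z = 46 to 80 mm, goes right through; above it is a solid 44 mm high strip to hold it by. Origin: centre of the lower edge, z up. About 70 g. At the start it stands in the holder's slot, its bottom 12 mm above the table.
- tag_eye (a point): On the tag: middle of the upper edge of its window, z = 80 mm of the tag; it has the tag's axes.
- holder: Fixed dark steel tag holder, 50 (x) x 94 (y) x 45 mm high, with a slot 10 mm wide and 33 mm deep along y in which the tag stands, tag and holder axes alike. Origin: centre of its underside, z up. 
- hook: Fixed hook stand: round foot 64 mm diameter, green post 12 mm thick at the origin up to z = 172 mm, and a steel bar 8 mm thick that leaves the post level along +x (outwards), its upper side at z = 170 mm, straight to x = 54 mm, then turned up to x = 60 mm, where its top is at z = 176 mm. Origin: centre of its underside, z up. The tag hangs with the bar through its window, the marked face looking outwards, away from the post (tag +x along hook +x).
- hook_seat (a point): On the hook bar's upper side 30 mm out from the post axis, z = 170 mm: where the upper edge of the tag's window rests.
- hook_tip (a point): Centre of the hook's turned-up tip, 60 mm out from the post axis, z = 172 mm.
- pale_wheel: Leave alone. Cream-white cheese wheel of the same size as the brown one (64 mm diameter, 50 mm high). Origin: centre of its underside, z up. 
- bottle: Leave alone. White bottle with blue cap, 54 mm diameter, 130 mm high, upright. Origin: centre of its underside, z up. 
- jar: Leave alone. Glass jar with steel lid, 56 mm diameter, 85 mm high, upright. Origin: centre of its underside, z up. 
- brush: Leave alone. Brush lying flat, 190 mm long, under 40 mm high, along its x axis. Origin: centre of its underside, z up. 
- mould: Leave alone. White cup-shaped cheese mould, mouth 90 mm diameter, 80 mm high, upright. Origin: centre of its underside, z up. 
- trier: Leave alone. Steel cheese trier (coring rod) with wooden cross handle, lying flat, 150 mm long along its x, handle 86 mm wide at its -x end, 16 mm high. Origin: centre of its underside, z up. 

How it is judged:
By the outcome, as a careful person would: the job done as asked, in the order asked, and still so for the second after the job is handed in, with the robot touching nothing.
It also fails if it takes over 72 s, if anything falls off the work surface, if the arm or the gripper's body presses on something with over 40 N, if the wrist force passes 120 N, or if a joint passes its speed limit or range.

### The arm

A 6-joint arm with a two-finger parallel gripper is mounted at the origin on the work surface. World frame = base frame: x ahead of the robot, y to its left, z up, the work surface at z = 0. Lengths are in m, angles in rad, forces in N, time in s.
With the tool pointing down it reaches from about 0.25 to 0.775 m from the base axis. Payload 8.9 kg.
Tool frame: the origin (TCP) lies at the very end of the fingers, on their centre line; the grasp point (between the pads) lies 19 mm behind it; z points along the fingers, y is the line along which they close (so a half turn about z gives the same grasp; the last joint's range is limited). The gripper opens to 85 mm and grips with 20 to 120 N. Pads are 22 mm wide; open, the fingers measure 114 mm over their backs; the gripper's body (76 mm by 85 mm) begins 54 mm behind the grasp point. The pads swing forward as they close: fully open they stand 13 mm farther back than shut.
Start: joints at [0.97, 0.291, -0.153, 1.127, 0, 1.431], TCP at [0.234, 0.47, 0.231] pointing down, gripper open.
Joint ranges: [-2.52, 2.52], [-0.91, 1.74], [-1.3, 1.37], [-1.96, 2.02], [-1.52, 1.47], [-3.14, 3.14]. Speed limits (rad/s): [2.22, 2.22, 2.79, 3.14, 3.14, 3.14].

### API

Orientations are given as a unit quaternion [x, y, z, w].
In Python, from cell import telemetry, cams, robot gives the robot as it stands.
- The arm moves only by the shell command python3 -m handwheel 'ROWS' [FORCE]. ROWS is JSON, a list that holds one entry, the list of rows, each a list of 5 numbers: the shift along the tool's x, y, z normalised to -1 to 1, where 1 is 100 mm, then the turn about the tool's z normalised to -1 to 1, where 1 is 180 degrees, then the gripper command: -1 is shut, 1 is fully open, values between are in proportion. In form: [[[dx, dy, dz, twist, fingers], ...]]. A call has 1 to 5 rows; each row shifts and turns the commanded pose from where the row before left it, along the tool's axes as they then stand; what a row does not reach is not made up. A row lasts 1/10 s, in which the tool goes at most 50 mm and 8.59 degrees, less where a joint would pass 70% of its speed; a pose out of reach is approached as far as the arm can. A call with a number of a shift or a turn outside -1 to 1 is refused whole. A call with a gripper value outside its range is refused whole. The fingers move at their own pace and stop on an object; FORCE is the grip in N (left out, the last holds). Time passes only in rows, so rows that do not move let the fingers close. It gives the time, the measured TCP pose, the force, the opening and the grip force at its end, in the units of the state.
- telemetry.sense(): the state, without advancing time (a new reading comes with each control period).
- cams.snapshot(name): name is "scene" or "top"; returns the picture (384x512x3 uint8, blue, green, red); there is no depth.
- cams.camera_info(name): a dict with "fx", "fy", "cx", "cy" (pixels), "world_from_camera" (4x4, takes a point from camera to world coordinates). Camera axes: x right, y down, z forward; pixel columns grow to the right and rows downward; lengths in m; the calibration is good to about 2 mm. A picture is of the moment at which its call begins. camera_info takes no time and is no camera call.
- robot.hand_in(): hands the job in; it is judged then, once.
The state is a dict: "t": time; "joint_positions": joint angles; "dq": joint speeds; "joint_efforts": joint torques, N m; "tool_pos": TCP position; "ee_rot": TCP orientation; "wrist_force": force on the tool from outside, world axes, zero at the start; "ft_torque": the same for the moment, N m; "width": opening from 0.0 (shut) to 1.0 (fully open); "grip_force": force on a finger pad.
Only numpy, scipy, OpenCV 4.12 (cv2) and the standard library are available. Lean on these libraries where they do the work, as an engineer would, in place of code of your own. Each camera call takes 0.05 s, during which the arm holds its last target. There are 200 camera calls.

## Working session

There is one attempt and no reset: what is moved stays moved. The work goes in short steps, Python scripts to look and compute and a shell command to move; the robot and the scene stay as the last step left them, time stands still between calls to the robot, and variables do not carry over. Pictures are saved under pics/ and viewed, at most 10 in all, crops included, and the job is handed in when it is done.

```bash
ls; mkdir -p pics
python3 - <<'E'
from cell import telemetry,cams,robot
import cv2,numpy as np
for n in("scene","top"):
    im=cams.snapshot(n); cv2.imwrite(f"pics/{n}0.png",im)
    i=cams.camera_info(n); print(n,i["fx"],i["cx"],i["cy"],np.round(i["world_from_camera"],3).tolist())
s=telemetry.sense(); print(s)
E
```

```text
pics
scene 441.7039031494418 253.40540893127886 193.5426581831697 [[0.744, 0.489, -0.455, 1.066], [0.668, -0.54, 0.512, -0.58], [0.005, -0.685, -0.728, 0.915], [0.0, 0.0, 0.0, 1.0]]
top 403.0316496750137 245.33007555695644 191.23353519065202 [[0.022, -0.972, 0.232, 0.317], [-1.0, -0.022, 0.006, -0.023], [-0.001, -0.232, -0.973, 1.202], [0.0, 0.0, 0.0, 1.0]]
{'t': 0.1, 'joint_positions': array([ 9.69656820e-01,  2.91193261e-01, -1.54064682e-01,  1.12668922e+00,
       -1.75637260e-05,  1.43151969e+00]), 'dq': array([ 0.00096004, -0.0004053 ,  0.00056397,  0.000269  ,  0.00023191,
       -0.00031766]), 'joint_efforts': array([ 1.84480035e-03, -5.37975812e+01,  3.31919432e+01,  9.31595190e-03,
       -1.48978042e-04,  1.69437226e-05]), 'tool_pos': array([0.23371361, 0.46966789, 0.23080051]), 'ee_rot': array([ 2.28884289e-01,  9.73453466e-01, -5.39612516e-04, -2.00004945e-04]), 'wrist_force': array([ 0.25253255, -0.14490242, -0.06012408]), 'ft_torque': array([-0.02145366,  0.04225944, -0.05292143]), 'grip_force': 0.0, 'width': 1.0015244233978855}
```

View pics/scene0.png

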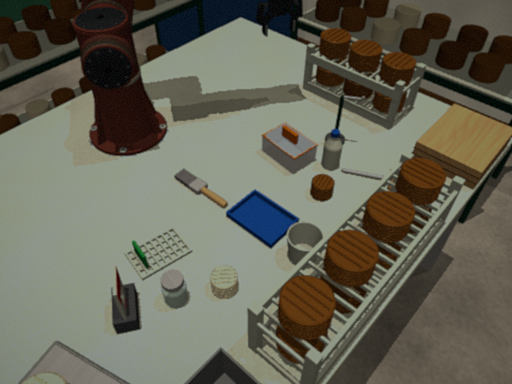

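View pics/top0.png

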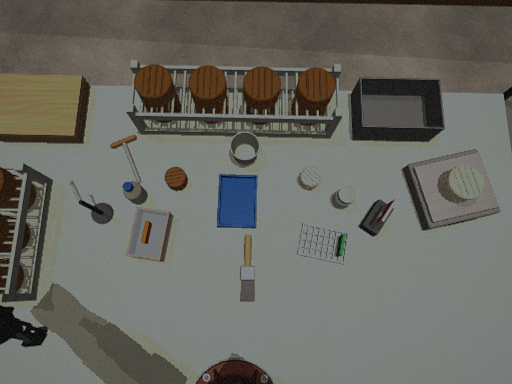

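The scene view shows the grid (155,252), tray (262,217), cheese (322,187), cover (290,147), hook by the bottle (335,130) and holder with tag (123,305). The top view shows the grid at (322,243), tray (238,200), cheese (176,178), cover (150,235), hook foot (102,213) and holder (377,217). Next I enlarge the key regions.

```bash
cat > h.py <<'E'
import cv2,numpy as np
from cell import telemetry,cams,robot
def info(n):
    i=cams.camera_info(n); return i,np.array(i["world_from_camera"])
def ray(n,uv):
    i,T=info(n); d=T[:3,:3]@np.array([(uv[0]-i["cx"])/i["fx"],(uv[1]-i["cy"])/i["fy"],1]); return T[:3,3],d
def pt(n,uv,z):
    o,d=ray(n,uv); return (o+d*(z-o[2])/d[2])
def proj(n,p):
    i,T=info(n); c=T[:3,:3].T@(np.array(p)-T[:3,3]); return np.array([i["fx"]*c[0]/c[2]+i["cx"],i["fy"]*c[1]/c[2]+i["cy"]])
def two(a,b):
    (o1,d1),(o2,d2)=ray("top",a),ray("scene",b)
    d1/=np.linalg.norm(d1);d2/=np.linalg.norm(d2)
    s=np.linalg.lstsq(np.c_[d1,-d2],o2-o1,rcond=None)[0]
    p,q=o1+d1*s[0],o2+d2*s[1]; return (p+q)/2,np.linalg.norm(p-q)
E
python3 - <<'E'
import cv2,numpy as np
t=cv2.imread("pics/top0.png");s=cv2.imread("pics/scene0.png")
def c(im,x,y,w,h,k): return cv2.resize(im[y:y+h,x:x+w],None,fx=k,fy=k,interpolation=cv2.INTER_CUBIC)
a=np.hstack([c(t,66,170,114,97,3.5),c(t,290,195,114,75,3.5)[:339][:,:399]]) if 0 else None
A=c(t,66,170,110,100,3);B=c(t,292,170,110,100,3)
C=c(s,250,90,110,100,3);D=c(s,100,225,110,110,3)[:300]
D=c(s,100,230,110,100,3)
cv2.imwrite("pics/z0.png",np.vstack([np.hstack([A,B]),np.hstack([C,D])]))
E
```

```text
(no output)
```

View pics/z0.png

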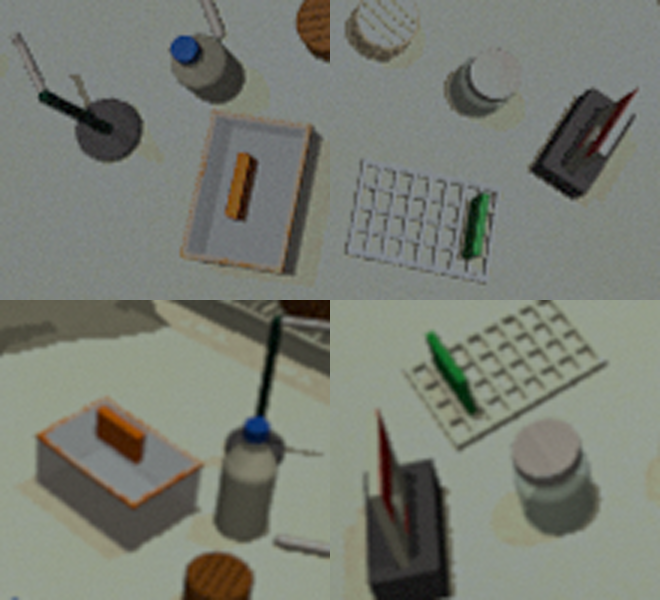

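Run:
```python
from h import *
t=cv2.imread("pics/top0.png");s=cv2.imread("pics/scene0.png")
I={"top":t,"scene":s}
def mask(n,lo,hi,box):
    m=cv2.inRange(cv2.cvtColor(I[n],cv2.COLOR_BGR2HSV),lo,hi); x,y,w,h=box; k=np.zeros_like(m);k[y:y+h,x:x+w]=m[y:y+h,x:x+w]; return k
def rect(n,m,z,nm):
    c=max(cv2.findContours(m,cv2.RETR_EXTERNAL,cv2.CHAIN_APPROX_NONE)[0],key=cv2.contourArea)
    p=np.array([pt(n,q[0],z)[:2] for q in c],np.float32)*1000
    r=cv2.minAreaRect(p); print(nm,n,np.round(r[0],1),np.round(r[1],1),round(r[2],1)); return c
rect("top",mask("top",(105,120,40),(125,255,255),(200,160,70,80)),.018,"tray")
rect("scene",mask("scene",(105,120,40),(125,255,255),(210,170,100,90)),.018,"tray")
rect("top",mask("top",(50,120,40),(75,255,255),(320,220,50,50)),.056,"fin")
rect("scene",mask("scene",(50,120,40),(75,255,255),(120,230,50,50)),.05,"fin")
rect("top",mask("top",(3,110,40),(16,255,255),(130,210,40,50)),.09,"handle")
rect("top",mask("top",(3,100,30),(20,255,255),(155,160,40,35)),.045,"cheese")
rect("scene",mask("scene",(3,100,30),(20,255,255),(300,165,45,40)),.025,"cheese")
# white-ish brightness for grid in top
g=cv2.cvtColor(t,cv2.COLOR_BGR2GRAY)
print(g[235:250,290:300])
def c(im,x,y,w,h,k): return cv2.resize(im[y:y+h,x:x+w],None,fx=k,fy=k,interpolation=cv2.INTER_CUBIC)
A=c(t,355,190,50,48,8);B=c(s,100,255,50,48,8)[:384];C=c(t,66,178,50,24,8);D=c(s,315,90,50,24,8)
cv2.imwrite("pics/z1.png",np.vstack([np.hstack([A,B]),np.hstack([C,D])]))
```

```text
tray top [571.6   9.2] [157.2 116. ] 0.9
tray scene [577.7   3.4] [122.  164.2] 89.4
fin top [ 441.8 -291.3] [ 8.3 56.1] 78.2
fin scene [ 456.6 -299. ] [12.2 88.1] 78.0
handle top [461.6 256.3] [17.6 59.3] 82.1
cheese top [627.1 191.8] [72.3 59.4] 29.3
cheese scene [635.1 194.7] [ 59.8 103.6] 32.3
[[128 131 132 129 129 131 128 130 131 125]
 [135 129 132 129 130 132 130 130 133 125]
 [134 133 132 131 128 133 129 132 131 127]
 [132 129 132 129 131 131 132 132 131 127]
 [129 131 130 130 128 129 130 130 132 124]
 [132 133 131 131 131 132 129 132 129 101]
 [131 128 128 133 129 131 128 133 125  86]
 [131 128 131 130 132 131 132 132 125  95]
 [135 128 133 129 130 129 132 132 129  88]
 [129 129 126 128 129 132 133 129 126 114]
 [133 130 132 132 134 128 134 132 122 115]
 [132 128 133 132 128 129 131 127 113 131]
 [132 130 133 131 132 130 133 127 106 134]
 [130 131 128 130 128 131 133 125  91 134]
 [129 130 132 135 132 132 135 127 108 133]]
```

View pics/z1.png

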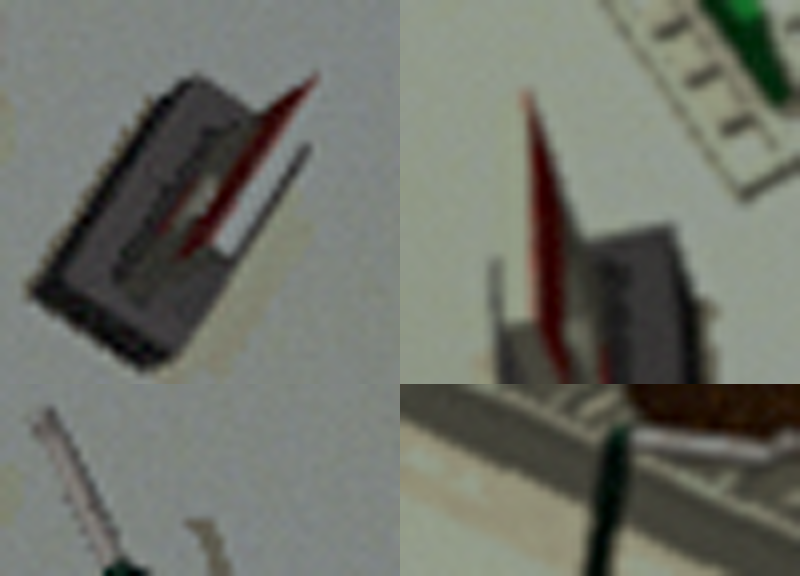

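The zoom shows the tag's red face toward both cameras: tag top edge from about (395,199) to (377,222) in top, hook bar from the post (80,202) to the tip (71,183) in top. Now I turn these corners into poses.

Run:
```python
from h import *
def quad(n,P,z,nm):
    p=np.array([pt(n,q,z)[:2] for q in P])*1000; r=cv2.minAreaRect(p.astype(np.float32))
    print(nm,n,"c",np.round(p.mean(0),1),"edges",[ (round(float(np.hypot(*d)),1),round(float(np.degrees(np.arctan2(d[1],d[0]))),1)) for d in np.roll(p,-1,0)-p])
quad("top",[(302.7,223.3),(348,232),(343.7,264),(297.7,254.3)],.008,"grid")
quad("scene",[(125.0,254),(202-10+0,0)],.008,"x") if 0 else None
f=lambda P,o,k,off:[((x-off[0])/k+o[0],(y-off[1])/k+o[1]) for x,y in P]
quad("scene",f([(405,372),(460,447),(606,362),(545,300)],(100,230),3,(330,300)),.008,"grid")
quad("top",f([(213,110),(314,127),(283,272),(182,257)],(66,170),3,(0,0)),.064,"cover")
quad("scene",f([(37,437),(106,398),(201,467),(135,506)],(250,90),3,(0,300)),.064,"cover")
quad("top",f([(205,80),(65,278),(180,352)],(355,190),8,(0,0)),.045,"holder(3)")
print("holder c",pt("top",f([(192,216)],(355,190),8,(0,0))[0],.045))
A=f([(318,75),(180,255)],(355,190),8,(0,0));B=f([(525,90)],(100,255),8,(400,0))
print("tag corner",two(A[0],B[0]),[pt("top",a,.136).round(4) for a in A],pt("scene",B[0],.136))
print("dark line",[pt("top",a,.136).round(4) for a in f([(310,145),(235,260)],(355,190),8,(0,0))])
P=f([(122,565),(43,415)],(66,178),8,(0,384));S=f([(618,432),(775,455)],(315,90),8,(400,384))
print("post",two(P[0],S[0]),pt("top",P[0],.172));print("tip",two(P[1],S[1]),pt("top",P[1],.174))
print("foot",pt("top",(102.7,213.3),.004))
# handle: top face highlights
print("handle top",[pt("top",q,.1).round(4) for q in f([(247,155),(236,217)],(66,170),3,(0,0))])
g=cv2.imread("pics/top0.png")
print("jar/bottle etc", pt("top",(345,197),.05),pt("top",(130,190),.1),pt("top",(310,178),.05))
```

```text
grid top c [ 449.2 -248.9] edges [(136.3, -99.8), (95.5, 170.4), (136.3, 79.4), (93.5, -9.6)]
grid scene c [ 459.1 -253.5] edges [(92.7, -9.3), (136.2, 79.5), (88.7, 174.0), (131.3, -102.4)]
cover top c [459.6 254.4] edges [(99.0, -98.4), (138.7, 171.8), (95.8, 83.0), (141.0, -6.9)]
cover scene c [468.4 253.3] edges [(96.7, 83.3), (140.2, -9.2), (89.3, -98.2), (137.7, 173.8)]
holder(3) top c [ 517.3 -390.8] edges [(92.4, 143.7), (47.8, -122.9), (101.5, -8.2)]
holder c [ 0.52484263 -0.40632399  0.045     ]
tag corner (array([ 0.54561604, -0.39798094,  0.19408187]), np.float64(0.003911644426775933)) [array([ 0.5578, -0.4214,  0.136 ]), array([ 0.4952, -0.3715,  0.136 ])] [ 0.50509277 -0.38167468  0.136     ]
dark line [array([ 0.5336, -0.4172,  0.136 ]), array([ 0.4939, -0.3897,  0.136 ])]
post (array([0.52920876, 0.41317658, 0.16734544]), np.float64(0.0005158508136137221)) [0.52806695 0.41100076 0.172     ]
tip (array([0.578783  , 0.44509147, 0.1648387 ]), np.float64(0.00282752701042558)) [0.57751653 0.442119   0.174     ]
foot [0.52497837 0.41258093 0.004     ]
handle top [array([0.4877, 0.2492, 0.1   ]), array([0.4306, 0.2547, 0.1   ])]
jar/bottle etc [ 0.58110611 -0.30842616  0.05      ] [0.57638267 0.30780219 0.1       ] [ 0.63650624 -0.20686168  0.05      ]
```

```bash
cat > go.py <<'E'
# usage: go.py x y z phi(deg): prints turn and, in the turned tool axes, the shift (units of rows)
import sys
from h import *
def st():
    s=telemetry.sense(); q=s["ee_rot"]
    from scipy.spatial.transform import Rotation as R
    M=R.from_quat(q).as_matrix(); return s,M,np.degrees(np.arctan2(M[1,1],M[0,1]))
def go(x,y,z,phi):
    s,M,p=st(); d=np.array([x,y,z])-s["tool_pos"]
    t=(p-phi+90)%180-90; a=np.radians(p-t)
    Y=np.array([np.cos(a),np.sin(a),0]);X=np.array([-Y[1],Y[0],0])
    v=np.array([d@X,d@Y,-d[2]])/.1
    n=max(1,int(np.ceil(np.linalg.norm(v)/.5))); m=int(np.ceil(abs(t)/8.5))
    print("t %.2f pos %s phi %.1f w %.2f gf %.0f F %s q6 %.2f"%(s["t"],s["tool_pos"].round(4),p,s["width"],s["grip_force"],s["wrist_force"].round(1),s["joint_positions"][5]))
    print(f"turn {t:.1f} deg: {m} x {t/180/max(m,1):.4f}; shift {v.round(3)} = {n} x {(v/n).round(3)}")
if __name__=="__main__":go(*map(float,sys.argv[1:5]))
E
python3 go.py .446 -.295 .15 79.5
```

```text
t 0.10 pos [0.2337 0.4697 0.2308] phi 63.5 w 1.00 gf 0 F [ 0.3 -0.1 -0.1] q6 1.43
turn -16.0 deg: 2 x -0.0443; shift [-3.481 -7.132  0.808] = 16 x [-0.218 -0.446  0.051]
```

```bash
python3 -m handwheel '[[[0,0,0,-0.0443,0],[0,0,0,-0.0443,0],[-0.22,-0.45,0,0,0],[-0.22,-0.45,0,0,0],[-0.22,-0.45,0,0,0]]]' 40
python3 -m handwheel '[[[-0.22,-0.45,0,0,0],[-0.22,-0.45,0,0,0],[-0.22,-0.45,0,0,0],[-0.22,-0.45,0,0,0],[-0.22,-0.45,0,0,0]]]' >/dev/null
python3 -m handwheel '[[[-0.22,-0.45,0.1,0,0],[-0.22,-0.45,0.1,0,0],[-0.22,-0.45,0.2,0,0],[-0.22,-0.45,0.2,0,0],[-0.22,-0.45,0.2,0,0]]]' >/dev/null
python3 -m handwheel '[[[-0.2,-0.43,0,0,0],[0,0,0,0,0]]]'
python3 go.py .446 -.295 .1 79.5
python3 - <<'E'
from h import *
out=[]
for n,(x,y,w,h) in(("top",(290,205,80,75)),("scene",(110,200,80,75))):
    im=cams.snapshot(n); cv2.imwrite(f"pics/{n}1.png",im)
    out.append(cv2.resize(im[y:y+h,x:x+w],None,fx=5,fy=5,interpolation=cv2.INTER_CUBIC)); print(n,proj(n,telemetry.sense()["tool_pos"]))
cv2.imwrite("pics/z2.png",np.hstack(out))
E
```

```text
t: 0.6
tool_pos: [0.2738, 0.3239, 0.2308]
ee_rot: [0.091, 0.996, -0.0, -0.0]
wrist_force: [1.4, -1.0, 0.2]
width: 0.503
grip_force: 0.0
t: 1.8
tool_pos: [0.4177, -0.195, 0.1554]
ee_rot: [0.094, 0.996, -0.001, 0.0]
wrist_force: [1.4, 0.8, 0.1]
width: 0.504
grip_force: 0.0
t 1.80 pos [ 0.4177 -0.195   0.1554] phi 79.2 w 0.50 gf 0 F [1.4 0.8 0.1] q6 -0.41
turn -0.3 deg: 1 x -0.0015; shift [-0.461 -0.932  0.554] = 3 x [-0.154 -0.311  0.185]
top [311.96143618 249.2938133 ]
scene [157.8656619  190.23010291]
```

View pics/z2.png

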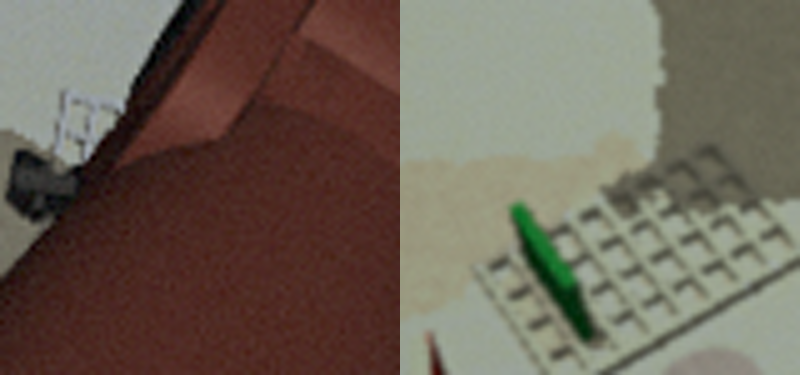

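The arm hides the grid in top; in scene the fin runs from crop (517,208) to (590,335) and the gripper is just above the crop. I move above the fin.

```bash
python3 -m handwheel '[[[-0.154,-0.311,0.18,0,0],[-0.154,-0.311,0.18,0,0],[-0.154,-0.311,0.18,0,0],[0,0,0,0,0]]]'
python3 go.py .446 -.295 .1 79.5
python3 - <<'E'
from h import *
n="scene";x,y,w,h=105,190,100,95
im=cams.snapshot(n); cv2.imwrite(f"pics/{n}2.png",im)
cv2.imwrite("pics/z3.png",cv2.resize(im[y:y+h,x:x+w],None,fx=6,fy=6,interpolation=cv2.INTER_CUBIC)); print(n,proj(n,telemetry.sense()["tool_pos"]))
E
```

```text
t: 2.3
tool_pos: [0.445, -0.2915, 0.1001]
ee_rot: [0.092, 0.996, 0.0, -0.001]
wrist_force: [0.5, 0.4, 0.5]
width: 0.501
grip_force: 0.0
t 2.30 pos [ 0.445  -0.2915  0.1001] phi 79.4 w 0.50 gf 0 F [0.5 0.4 0.5] q6 -0.53
turn -0.1 deg: 1 x -0.0003; shift [-0.016 -0.033  0.001] = 1 x [-0.016 -0.033  0.001]
scene [136.10965213 235.30075693]
```

View pics/z3.png

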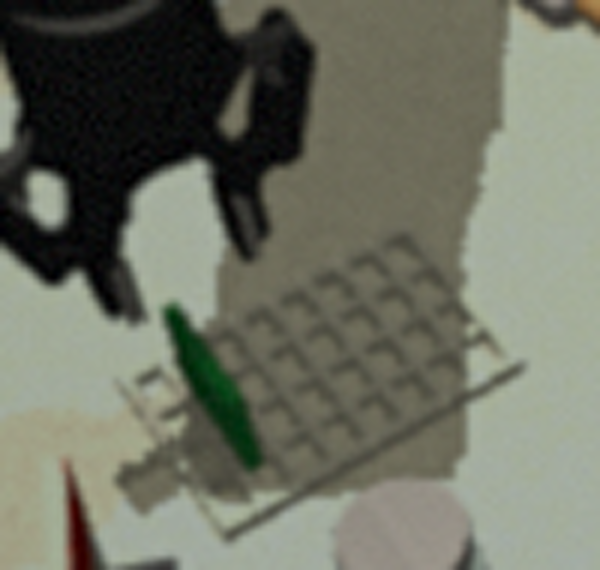

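The fingertips stand at crop (130,318)/(250,255), straddling the fin direction properly; the scene camera shows them ~2.5 px lower than projected, so the top-camera estimates are the better ones. Fin at about (0.442, -0.292).

```bash
python3 -m handwheel '[[[0.03,0,0.37,0,0],[0,0,0.37,0,0],[0,0,0,0,-1],[0,0,0,0,-1],[0,0,0,0,-1]]]' 40
python3 -m handwheel '[[[0,0,0,0,-1],[0,0,0,0,-1],[0,0,0,0,-1],[0,0,-0.1,0,-1],[0,0,-0.2,0,-1]]]'
python3 -m handwheel '[[[0,0,-0.4,0,-1],[0,0,-0.4,0,-1],[0,0,0,0,-1]]]'
python3 go.py .53 .009 .13 0.9
python3 - <<'E'
from h import *
n="scene";x,y,w,h=105,180,100,95
im=cams.snapshot(n); cv2.imwrite(f"pics/{n}3.png",im)
cv2.imwrite("pics/z4.png",cv2.resize(im[y:y+h,x:x+w],None,fx=6,fy=6,interpolation=cv2.INTER_CUBIC))
E
```

```text
t: 2.85
tool_pos: [0.443, -0.2897, 0.0302]
ee_rot: [0.091, 0.996, -0.001, 0.001]
wrist_force: [0.2, -0.6, -1.9]
width: 0.082
grip_force: 42.3
t: 3.35
tool_pos: [0.4412, -0.289, 0.0583]
ee_rot: [0.092, 0.996, 0.001, -0.001]
wrist_force: [0.5, 0.0, -1.6]
width: 0.082
grip_force: 42.3
t: 3.65
tool_pos: [0.4446, -0.2919, 0.144]
ee_rot: [0.092, 0.996, -0.003, 0.004]
wrist_force: [-0.2, 0.2, -2.4]
width: 0.085
grip_force: 42.3
t 3.65 pos [ 0.4446 -0.2919  0.144 ] phi 79.5 w 0.09 gf 42 F [-0.2  0.2 -2.4] q6 -0.53
turn 78.6 deg: 10 x 0.0437; shift [2.995 0.901 0.14 ] = 7 x [0.428 0.129 0.02 ]
```

View pics/z4.png

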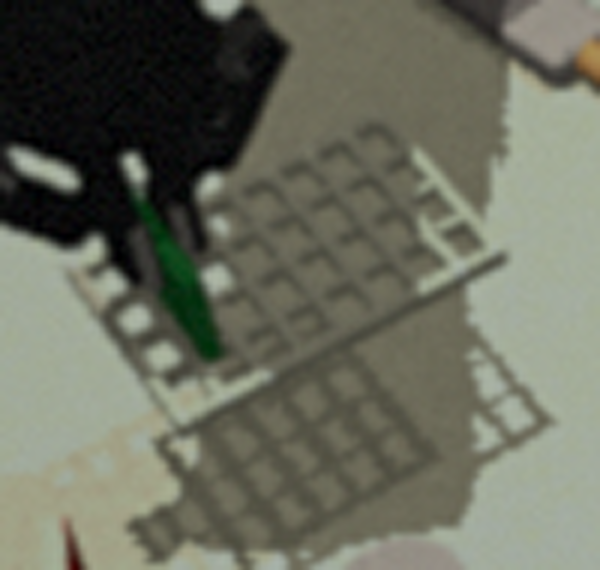

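The grid hangs level from the fin, above its shadow; corners at crop (70,270), (175,430), (500,258). Now the grid's centre relative to the TCP, and the tray measured with the same camera.

Run:
```python
from h import *
s=cv2.imread("pics/scene3.png");t=cv2.imread("pics/top0.png");s0=cv2.imread("pics/scene0.png")
L,B,R=[np.array(pt("scene",(x/6+104.6,y/6+179.6+0),.122)[:2])*1000 for x,y in((70,270),(175,430),(500,258))]
print(L,B,R,"LB",np.hypot(*(B-L)),"BR",np.hypot(*(R-B)),"ang",np.degrees(np.arctan2(*(R-B)[::-1])),"c",(L+R)/2)
# tray corners by quad approx of hull, both views
for n,im,box in(("top",t,(200,160,70,80)),("scene",s0,(210,170,100,90))):
    x,y,w,h=box;m=np.zeros(im.shape[:2],np.uint8)
    m[y:y+h,x:x+w]=cv2.inRange(cv2.cvtColor(im,cv2.COLOR_BGR2HSV),(105,120,40),(125,255,255))[y:y+h,x:x+w]
    c=max(cv2.findContours(m,cv2.RETR_EXTERNAL,cv2.CHAIN_APPROX_NONE)[0],key=cv2.contourArea)
    h_=cv2.convexHull(c); q=cv2.approxPolyDP(h_,5,True)[:,0]
    print(n,[(tuple(int(v) for v in p),(pt(n,p,.02)[:2]*1000).round(0)) for p in q])
    v=cv2.cvtColor(im,cv2.COLOR_BGR2HSV)[...,2]
    print(v[165:185,238] if n=="top" else "", v[200,212:262] if n=="top" else "", v[218:232,238] if n=="top" else "")
```

```text
[ 401.63218208 -308.44472415] [ 492.18559495 -328.02427366] [ 519.73954109 -193.50211717] LB 92.6459893462786 BR 137.31507759609025 ang 78.42431440646487 c [ 460.68586158 -250.97342066]
top [((256, 176), array([647., -48.])), ((255, 226), array([494., -47.])), ((217, 225), array([495.,  65.])), ((219, 175), array([648.,  65.]))]
[ 97 101 131 133 135 134 134 133 137 125 119  95  55  99 122 119 123 117
 121 115] [134 133 130 129 134 134 120 124  64 112 122 122 119 120 122 121 119 117
 124 122 122 120 121 122 119 122 120 121 122 121 119 121 124 124 122 120
 125 122 124 122 120 117  94 128 116 138 137 134 132 136] [120 121 127 126 126 122 122 129 118  72 137 139 133 132]
scene [((254, 190), array([499.,  60.])), ((297, 218), array([652.,  60.])), ((270, 247), array([660., -60.])), ((227, 215), array([507., -56.]))]
```

```bash
python3 -m handwheel '[[[0.2,0,-0.1,0.0437,-1],[0.25,0,0,0.0437,-1],[0.25,0,0,0.0437,-1],[0.25,0,0,0.0437,-1],[0.25,0,0,0.0437,-1]]]' >/dev/null
python3 -m handwheel '[[[0.25,0,0,0.0437,-1],[0.25,0,0,0.0437,-1],[0.25,0,0,0.0437,-1],[0.25,0,0,0.0437,-1],[0,0,0,0.0437,-1]]]'
python3 go.py .5265 .0085 .11 0
```

```text
t: 4.7
tool_pos: [0.2876, -0.1461, 0.1472]
ee_rot: [0.704, 0.711, 0.0, -0.002]
wrist_force: [-0.5, 0.1, -1.0]
width: 0.083
grip_force: 42.3
t 4.70 pos [ 0.2876 -0.1461  0.1472] phi 0.6 w 0.08 gf 42 F [-0.5  0.1 -1. ] q6 0.86
turn 0.6 deg: 1 x 0.0032; shift [1.546 2.389 0.372] = 6 x [0.258 0.398 0.062]
```

```bash
python3 -m handwheel '[[[0.25,0.4,0,0.0032,-1],[0.26,0.4,0,0,-1],[0.26,0.4,0,0,-1],[0.26,0.4,0,0,-1],[0.26,0.4,0,0,-1]]]' >/dev/null
python3 -m handwheel '[[[0.26,0.39,0.2,0,-1],[0,0,0.1,0,-1],[0,0,0,0,-1]]]'
python3 go.py .5265 .0085 .07 0
```

```text
t: 5.5
tool_pos: [0.5254, 0.0075, 0.1159]
ee_rot: [0.705, 0.709, -0.002, -0.002]
wrist_force: [-1.5, -0.0, -0.5]
width: 0.083
grip_force: 42.3
t 5.50 pos [0.5254 0.0075 0.1159] phi 0.3 w 0.08 gf 42 F [-1.5 -0.  -0.5] q6 1.44
turn 0.3 deg: 1 x 0.0019; shift [0.01  0.011 0.459] = 1 x [0.01  0.011 0.459]
```

```bash
python3 -m handwheel '[[[0.01,0.01,0.35,0,-1],[0,0,0.17,0,-1],[0,0,0,0,-1]]]'
python3 go.py .5265 .0085 .034 0
python3 - <<'E'
from h import *
n="scene";x,y,w,h=215,170,95,90
im=cams.snapshot(n); cv2.imwrite(f"pics/{n}4.png",im)
cv2.imwrite("pics/z5.png",cv2.resize(im[y:y+h,x:x+w],None,fx=6,fy=6,interpolation=cv2.INTER_CUBIC))
E
```

```text
t: 5.8
tool_pos: [0.5252, 0.0071, 0.0648]
ee_rot: [0.706, 0.708, -0.002, -0.002]
wrist_force: [-1.4, 0.6, -0.4]
width: 0.079
grip_force: 42.3
t 5.80 pos [0.5252 0.0071 0.0648] phi 0.2 w 0.08 gf 42 F [-1.4  0.6 -0.4] q6 1.44
turn 0.2 deg: 1 x 0.0010; shift [0.014 0.013 0.308] = 1 x [0.014 0.013 0.308]
```

View pics/z5.png

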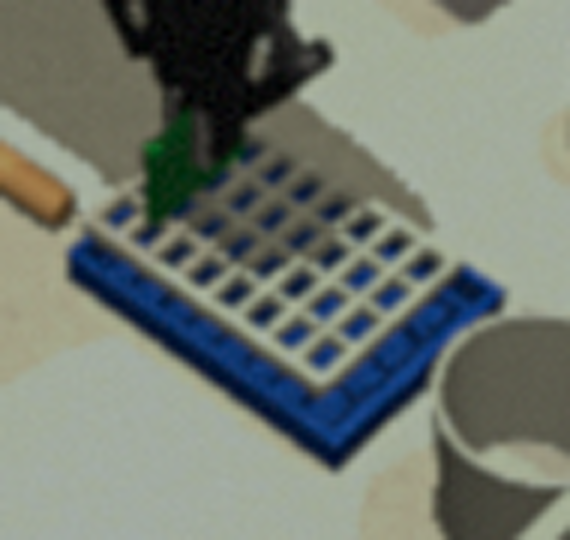

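The grid hovers over the tray; grid corners at crop left (85,228), bottom (318,390), right (462,265), tray rim left (70,252), bottom (335,447), right (503,290).

Run:
```python
from h import *
f=lambda x,y,z:(pt("scene",(x/6+214.6,y/6+169.6),z)*1000)[:2]
G=[f(*p,.0426) for p in((85,228),(318,390),(462,265))]
T=[f(*p,.02) for p in((70,252),(335,447),(503,290))]
for n,P in(("grid",G),("tray",T)):
    print(n,np.round(P,1).tolist(),"c",((P[0]+P[2])/2).round(1),np.hypot(*(P[1]-P[0])).round(1),np.hypot(*(P[2]-P[1])).round(1),np.degrees(np.arctan2(*(P[1]-P[0])[::-1])).round(1))
```

```text
grid [[506.7, -48.2], [641.0, -47.7], [642.7, 46.1]] c [574.7  -1.1] 134.3 93.8 0.2
tray [[497.2, -49.2], [654.9, -52.0], [654.2, 63.1]] c [575.7   6.9] 157.8 115.1 -1.0
```

```bash
python3 -m handwheel '[[[0.065,0.015,0,0.004,-1],[0,0,0,0,-1],[0,0,0.13,0,-1],[0,0,0.04,0,-1]]]'
python3 -m handwheel '[[[0,0,0.04,0,-1],[0,0,0.03,0,-1],[0,0,0.02,0,-1],[0,0,0,0,-1]]]'
python3 go.py .5265 .015 .034 0
```

```text
t: 6.25
tool_pos: [0.5298, 0.0143, 0.0497]
ee_rot: [0.71, 0.704, 0.0, 0.0]
wrist_force: [0.1, 0.8, -0.9]
width: 0.087
grip_force: 42.2
t: 6.65
tool_pos: [0.5297, 0.0141, 0.0404]
ee_rot: [0.71, 0.704, -0.0, -0.0]
wrist_force: [-0.7, 0.5, -1.3]
width: 0.08
grip_force: 42.2
t 6.65 pos [0.5297 0.0141 0.0404] phi -0.5 w 0.08 gf 42 F [-0.7  0.5 -1.3] q6 1.47
turn -0.5 deg: 1 x -0.0026; shift [ 0.009 -0.032  0.064] = 1 x [ 0.009 -0.032  0.064]
```

No contact with the underside at 10 mm, so it is within the tray walls. Lower and release.

```bash
python3 -m handwheel '[[[0,0,0.05,0,-1],[0,0,0.02,0,-1],[0,0,0.02,0,-1],[0,0,0,0,-1]]]'
python3 -m handwheel '[[[0,0,0,0,0],[0,0,0,0,0],[0,0,0,0,0],[0,0,-0.3,0,0],[0,0,-0.5,0,0]]]'
python3 -m handwheel '[[[-0.3,-0.2,-0.4,0,0],[-0.5,-0.3,0,0,0],[-0.5,0,0,0,1],[-0.5,0,0,0,1],[-0.5,0,0,0,1]]]'
python3 go.py .627 .192 .15 91
python3 - <<'E'
from h import *
t=cams.snapshot("top");s=cams.snapshot("scene");cv2.imwrite("pics/top5.png",t);cv2.imwrite("pics/scene5.png",s)
A=cv2.resize(t[140:240,165:265],None,fx=4,fy=4,interpolation=cv2.INTER_CUBIC);B=cv2.resize(s[165:265,215:315],None,fx=4,fy=4,interpolation=cv2.INTER_CUBIC)
cv2.imwrite("pics/z6.png",np.hstack([A,B]))
E
```

```text
t: 7.05
tool_pos: [0.5298, 0.0141, 0.0338]
ee_rot: [0.71, 0.704, 0.0, 0.0]
wrist_force: [-11.0, 0.5, 33.4]
width: 0.087
grip_force: 47.5
t: 7.55
tool_pos: [0.5272, 0.0144, 0.1095]
ee_rot: [0.71, 0.704, -0.002, -0.003]
wrist_force: [1.6, -1.1, -0.4]
width: 0.498
grip_force: 0.0
t: 8.05
tool_pos: [0.4833, -0.2081, 0.1488]
ee_rot: [0.71, 0.704, 0.0, 0.0]
wrist_force: [2.0, 0.2, 0.7]
width: 0.978
grip_force: 0.0
t 8.05 pos [ 0.4833 -0.2081  0.1488] phi -0.5 w 0.98 gf 0 F [2.  0.2 0.7] q6 1.03
turn 88.5 deg: 11 x 0.0447; shift [ 1.506 -3.976 -0.012] = 9 x [ 0.167 -0.442 -0.001]
```

View pics/z6.png

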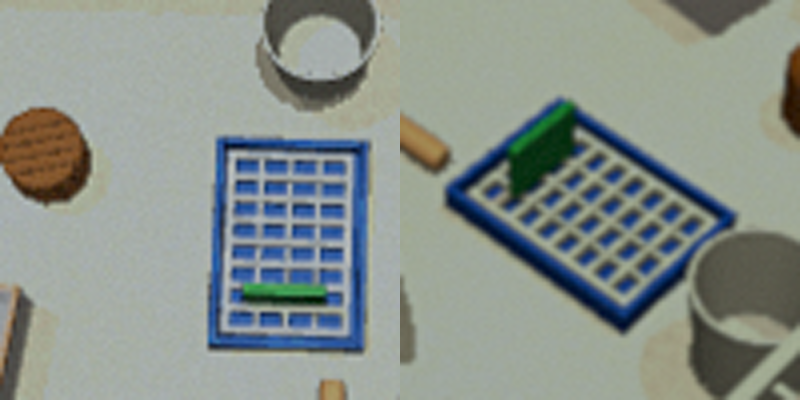

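The grid lies flat and centred in the tray with the fin at the robot's end (green bar at crop (285,293)); cheese top is centred near crop (45,148). Now fit the cheese and calibrate the top camera with the fin, whose x is known from the grip.

Run:
```python
from h import *
t=cv2.imread("pics/top5.png");hsv=cv2.cvtColor(t,cv2.COLOR_BGR2HSV)
def cm(lo,hi,box):
    x,y,w,h=box;m=cv2.inRange(hsv,lo,hi)[y:y+h,x:x+w]
    c=max(cv2.findContours(m,cv2.RETR_EXTERNAL,cv2.CHAIN_APPROX_NONE,offset=(x,y))[0],key=cv2.contourArea);return c[:,0]
c=cm((50,120,40),(75,255,255),(215,200,45,25));print("fin box",c.min(0),c.max(0),"centre",pt("top",(c.min(0)+c.max(0))/2,.054)*1000)
m=cm((3,90,30),(20,255,255),(155,155,40,40));print("cheese box",m.min(0),m.max(0))
# top disc: brighter
v=hsv[...,2]; x,y=155,160; k=cv2.inRange(hsv,(3,90,70),(20,255,255))[y:y+35,x:x+40]
k=cv2.morphologyEx(k,cv2.MORPH_CLOSE,np.ones((3,3)));cc=max(cv2.findContours(k,cv2.RETR_EXTERNAL,cv2.CHAIN_APPROX_NONE,offset=(x,y))[0],key=cv2.contourArea)
e=cv2.minEnclosingCircle(cc);print(e,pt("top",e[0],.05)*1000)
for X,Y in((.627,.195),(.625,.192)):
    print([proj("top",(X+dx,Y+dy,.05)).round(1) for dx,dy in((.032,0),(-.032,0),(0,.032),(0,-.032))],[proj("top",(X-.032,Y,0)).round(1)])
print("grid centre y via rim px",pt("top",(237.2,200),.012)*1000)
```

```text
fin box [226 211] [245 215] centre [525.7134925   10.60286232  54.        ]
cheese box [165 167] [186 190]
((176.11434936523438, 178.13229370117188), 11.868359565734863) [627.2999779 189.4880787  50.       ]
[array([174.9, 167.8]), array([173.6, 188.7]), array([163.5, 178. ]), array([185. , 178.4])] [array([176.4, 192.6])]
[array([175.9, 168.5]), array([174.5, 189.4]), array([164.4, 178.6]), array([186. , 179.1])] [array([177.3, 193.2])]
grid centre y via rim px [573.30172488   7.83210708  12.        ]
```

```bash
python3 -m handwheel '[[[0,0,0,-0.0457,1],[0,0,0,-0.0457,1],[0,0,0,-0.0457,1],[0,0,0,-0.0457,1],[0,0,0,-0.0457,1]]]' >/dev/null
python3 -m handwheel '[[[0,0,0,-0.0457,1],[0,0,0,-0.0457,1],[0,0,0,-0.0457,1],[0,0,0,-0.0457,1],[0,0,0,-0.0457,1]]]' >/dev/null
python3 -m handwheel '[[[0,0,0,-0.0457,1],[0,0,0,0,1]]]' 
python3 go.py .629 .192 .13 90
```

```text
t: 9.35
tool_pos: [0.4836, -0.2057, 0.1483]
ee_rot: [-0.001, 1.0, 0.0, -0.0]
wrist_force: [0.5, -0.8, 0.0]
width: 1.004
grip_force: 0.0
t 9.35 pos [ 0.4836 -0.2057  0.1483] phi 90.2 w 1.00 gf 0 F [ 0.5 -0.8  0. ] q6 -0.54
turn 0.2 deg: 1 x 0.0009; shift [-1.454  3.977  0.183] = 9 x [-0.162  0.442  0.02 ]
```

```bash
python3 -m handwheel '[[[-0.16,0.44,0,0,1],[-0.16,0.44,0,0,1],[-0.16,0.44,0,0,1],[-0.16,0.44,0,0,1],[-0.16,0.44,0,0,1]]]' >/dev/null
python3 -m handwheel '[[[-0.16,0.44,0,0,1],[-0.16,0.44,0,0,1],[-0.16,0.44,0,0,1],[-0.16,0.44,0.2,0,1],[0,0,0,0,1]]]'
python3 go.py .629 .192 .012 90
```

```text
t: 10.35
tool_pos: [0.6266, 0.1943, 0.1258]
ee_rot: [-0.0, 1.0, 0.0, -0.001]
wrist_force: [-0.5, -1.1, -0.7]
width: 0.998
grip_force: 0.0
t 10.35 pos [0.6266 0.1943 0.1258] phi 90.0 w 1.00 gf 0 F [-0.5 -1.1 -0.7] q6 0.19
turn 0.0 deg: 1 x 0.0002; shift [-0.024 -0.023  1.138] = 3 x [-0.008 -0.008  0.379]
```

```bash
python3 -m handwheel '[[[-0.024,-0.02,0.4,0,1],[0,0,0.4,0,1],[0,0,0.33,0,1],[0,0,0,0,-1],[0,0,0,0,-1]]]' 40
python3 -m handwheel '[[[0,0,0,0,-1],[0,0,0,0,-1],[0,0,0,0,-1]]]'
python3 go.py .629 .192 .12 90
```

```text
t: 10.85
tool_pos: [0.6293, 0.1869, 0.0163]
ee_rot: [0.001, 1.0, -0.0, -0.001]
wrist_force: [0.6, 0.6, -1.4]
width: 0.737
grip_force: 45.4
t: 11.15
tool_pos: [0.6305, 0.1871, 0.0175]
ee_rot: [0.0, 1.0, 0.0, 0.001]
wrist_force: [-0.1, -0.5, -1.5]
width: 0.737
grip_force: 45.4
t 11.15 pos [0.6305 0.1871 0.0175] phi 90.0 w 0.74 gf 45 F [-0.1 -0.5 -1.5] q6 0.18
turn -0.0 deg: 1 x -0.0001; shift [ 0.015  0.049 -1.025] = 3 x [ 0.005  0.016 -0.342]
```

```bash
python3 -m handwheel '[[[0,0,-0.2,0,-1],[0,0,-0.45,0,-1],[0,0,-0.5,0,-1],[0,0,0,0,-1]]]'
python3 go.py .593 .0115 .125 90
```

```text
t: 11.55
tool_pos: [0.6341, 0.1879, 0.1392]
ee_rot: [-0.0, 1.0, 0.001, 0.006]
wrist_force: [0.6, 0.5, -1.5]
width: 0.739
grip_force: 45.8
t 11.55 pos [0.6341 0.1879 0.1392] phi 90.0 w 0.74 gf 46 F [ 0.6  0.5 -1.5] q6 0.18
turn 0.0 deg: 1 x 0.0001; shift [ 0.411 -1.764  0.142] = 4 x [ 0.103 -0.441  0.036]
```

```bash
python3 -m handwheel '[[[0.1,-0.44,0,0,-1],[0.1,-0.44,0,0,-1],[0.1,-0.44,0,0,-1],[0.1,-0.44,0.15,0,-1],[0,0,0,0,-1]]]'
python3 go.py .593 .0115 .04 90
```

```text
t: 12.05
tool_pos: [0.5877, 0.0063, 0.115]
ee_rot: [0.002, 1.0, -0.001, -0.001]
wrist_force: [-1.5, 0.4, -1.8]
width: 0.739
grip_force: 45.7
t 12.05 pos [0.5877 0.0063 0.115 ] phi 89.7 w 0.74 gf 46 F [-1.5  0.4 -1.8] q6 -0.11
turn -0.3 deg: 1 x -0.0016; shift [-0.053  0.052  0.75 ] = 2 x [-0.026  0.026  0.375]
```

```bash
python3 -m handwheel '[[[-0.04,0.05,0.35,0,-1],[0,0,0.35,0,-1],[0,0,0,0,-1]]]'
python3 go.py .593 .0115 .0295 90
```

```text
t: 12.35
tool_pos: [0.5904, 0.0166, 0.0424]
ee_rot: [-0.0, 1.0, 0.0, -0.003]
wrist_force: [-1.3, 0.8, -1.8]
width: 0.737
grip_force: 45.7
t 12.35 pos [0.5904 0.0166 0.0424] phi 90.0 w 0.74 gf 46 F [-1.3  0.8 -1.8] q6 -0.10
turn 0.0 deg: 1 x 0.0001; shift [-0.026 -0.051  0.129] = 1 x [-0.026 -0.051  0.129]
```

```bash
python3 -m handwheel '[[[-0.02,-0.05,0.05,0,-1],[0,0,0.03,0,-1],[0,0,0.02,0,-1],[0,0,0.01,0,-1],[0,0,0,0,-1]]]'
python3 go.py .593 .0115 .0295 90
```

```text
t: 12.85
tool_pos: [0.5959, 0.0111, 0.0355]
ee_rot: [-0.0, 1.0, -0.0, 0.0]
wrist_force: [-0.8, -0.2, -1.3]
width: 0.738
grip_force: 45.7
t 12.85 pos [0.5959 0.0111 0.0355] phi 90.0 w 0.74 gf 46 F [-0.8 -0.2 -1.3] q6 -0.10
turn 0.0 deg: 1 x 0.0001; shift [0.029 0.004 0.06 ] = 1 x [0.029 0.004 0.06 ]
```

```bash
python3 -m handwheel '[[[0.02,0,0.03,0,-1],[0,0,0.02,0,-1],[0,0,0.01,0,-1],[0,0,0,0,-1]]]'
python3 go.py .593 .0115 .0295 90
```

```text
t: 13.25
tool_pos: [0.5935, 0.0111, 0.0288]
ee_rot: [-0.0, 1.0, 0.0, -0.0]
wrist_force: [1.0, 0.6, -1.3]
width: 0.74
grip_force: 45.7
t 13.25 pos [0.5935 0.0111 0.0288] phi 90.0 w 0.74 gf 46 F [ 1.   0.6 -1.3] q6 -0.10
turn 0.0 deg: 1 x 0.0001; shift [ 0.005  0.004 -0.007] = 1 x [ 0.005  0.004 -0.007]
```

```bash
python3 -m handwheel '[[[0,0,0.012,0,-1],[0,0,0,0,-1]]]'; python3 -m handwheel '[[[0,0,0.012,0,-1],[0,0,0,0,-1]]]'
```

```text
t: 13.45
tool_pos: [0.5936, 0.011, 0.0276]
ee_rot: [-0.0, 1.0, 0.0, -0.0]
wrist_force: [-0.3, -0.4, -2.3]
width: 0.736
grip_force: 45.7
t: 13.65
tool_pos: [0.5939, 0.0111, 0.0272]
ee_rot: [-0.0, 1.0, -0.0, 0.0]
wrist_force: [-2.5, 0.2, 5.5]
width: 0.737
grip_force: 46.5
```

```bash
python3 -m handwheel '[[[0,0,0,0,1],[0,0,0,0,1],[0,0,0,0,1],[0,0,-0.2,0,1],[0,0,-0.5,0,1]]]'
python3 -m handwheel '[[[0,0,-0.5,0,1],[0,0,-0.5,0,1],[0,0,0,0,1]]]'
python3 go.py .464 .2555 .18 82.5
python3 - <<'E'
from h import *
s=cams.snapshot("scene");cv2.imwrite("pics/scene6.png",s)
hsv=cv2.cvtColor(s,cv2.COLOR_BGR2HSV)
for nm,lo,hi,(x,y,w,h),z in(("cheese",(3,90,60),(20,255,255),(240,170,60,60),.06),("fin",(50,120,40),(75,255,255),(215,165,60,60),.05)):
    c=max(cv2.findContours(cv2.inRange(hsv,lo,hi)[y:y+h,x:x+w],cv2.RETR_EXTERNAL,cv2.CHAIN_APPROX_NONE,offset=(x,y))[0],key=cv2.contourArea)[:,0]
    print(nm,c.min(0),c.max(0))
print([proj("scene",(.5935+a,.0115+b,.062)).round(1).tolist() for a,b in((.0237,.021),(-.0237,-.021),(.0237,-.021),(-.0237,.021))], proj("scene",(.5298,.0115+.03,.06)),proj("scene",(.5298,.0115-.03,.06)))
E
```

```text
t: 14.15
tool_pos: [0.5905, 0.0113, 0.0935]
ee_rot: [-0.0, 1.0, 0.0, -0.004]
wrist_force: [0.7, -1.1, -0.0]
width: 0.999
grip_force: 0.0
t: 14.45
tool_pos: [0.5974, 0.0107, 0.2038]
ee_rot: [-0.0, 1.0, -0.001, 0.006]
wrist_force: [0.5, 0.7, 0.4]
width: 1.002
grip_force: 0.0
t 14.45 pos [0.5974 0.0107 0.2038] phi 90.0 w 1.00 gf 0 F [0.5 0.7 0.4] q6 -0.10
turn 7.5 deg: 1 x 0.0418; shift [1.642 2.253 0.238] = 6 x [0.274 0.375 0.04 ]
cheese [267 209] [281 219]
fin [242 191] [258 213]
[[281.1, 206.8], [256.5, 206.6], [270.5, 216.0], [267.1, 197.7]] [258.01657102 189.05510708] [242.80230789 201.32382395]
```

```bash
python3 -m handwheel '[[[0,0,0,0.0425,0],[0.275,0.38,0,0,0],[0.275,0.38,0,0,0],[0.275,0.38,0,0,0],[0.275,0.38,0,0,0]]]' >/dev/null
python3 -m handwheel '[[[0.275,0.38,0,0,0],[0.275,0.37,0.3,0,0],[0,0,0,0,0],[0,0,0,0,0]]]'
python3 go.py .462 .256 .072 82.3
```

```text
t: 15.4
tool_pos: [0.4608, 0.2545, 0.1679]
ee_rot: [0.065, 0.998, -0.001, -0.001]
wrist_force: [0.1, 0.5, -0.3]
width: 0.501
grip_force: 0.0
t 15.40 pos [0.4608 0.2545 0.1679] phi 82.5 w 0.50 gf 0 F [ 0.1  0.5 -0.3] q6 0.50
turn 0.2 deg: 1 x 0.0011; shift [-0.009  0.016  0.959] = 2 x [-0.005  0.008  0.479]
```

```bash
python3 -m handwheel '[[[-0.01,0.015,0.4,0,0],[0,0,0.4,0,0],[0,0,0.12,0,0],[0,0,0,0,-1],[0,0,0,0,-1]]]' 60
python3 -m handwheel '[[[0,0,0,0,-1],[0,0,0,0,-1],[0,0,0,0,-1]]]'
python3 -m handwheel '[[[0,0,-0.1,0,-1],[0,0,-0.3,0,-1],[0,0,-0.5,0,-1],[0,0,-0.2,0,-1],[0,0,0,0,-1]]]'
python3 go.py .5748 .0115 .2 90
```

```text
t: 15.9
tool_pos: [0.4647, 0.2554, 0.0786]
ee_rot: [0.067, 0.998, 0.0, 0.001]
wrist_force: [-0.4, 4.2, 1.3]
width: 0.168
grip_force: 2.0
t: 16.2
tool_pos: [0.4645, 0.2561, 0.0785]
ee_rot: [0.067, 0.998, 0.001, 0.001]
wrist_force: [0.5, 1.4, 4.5]
width: 0.123
grip_force: 63.9
t: 16.7
tool_pos: [0.4653, 0.2564, 0.1912]
ee_rot: [0.066, 0.998, 0.001, 0.003]
wrist_force: [0.9, -0.4, -1.7]
width: 0.123
grip_force: 63.2
t 16.70 pos [0.4653 0.2564 0.1912] phi 82.4 w 0.12 gf 63 F [ 0.9 -0.4 -1.7] q6 0.50
turn -7.6 deg: 1 x -0.0423; shift [-1.095 -2.449 -0.088] = 6 x [-0.182 -0.408 -0.015]
```

```bash
python3 -m handwheel '[[[0,0,0,-0.0423,-1],[-0.18,-0.4,0,0,-1],[-0.18,-0.4,0,0,-1],[-0.18,-0.4,0,0,-1],[-0.18,-0.4,0,0,-1]]]' >/dev/null
python3 -m handwheel '[[[-0.18,-0.4,0,0,-1],[-0.18,-0.4,0,0,-1],[0,0,0,0,-1],[0,0,0,0,-1]]]'
python3 go.py .5748 .0115 .2 90
```

```text
t: 17.6
tool_pos: [0.5708, 0.0148, 0.1862]
ee_rot: [0.001, 1.0, 0.0, -0.001]
wrist_force: [-1.1, -0.0, -1.9]
width: 0.127
grip_force: 63.1
t 17.60 pos [0.5708 0.0148 0.1862] phi 89.9 w 0.13 gf 63 F [-1.1 -0.  -1.9] q6 -0.10
turn -0.1 deg: 1 x -0.0007; shift [-0.04  -0.033 -0.138] = 1 x [-0.04  -0.033 -0.138]
```

```bash
python3 -m handwheel '[[[-0.04,-0.03,0.3,0,-1],[0,0,0.06,0,-1],[0,0,0,0,-1],[0,0,0,0,-1]]]'
python3 go.py .5748 .0115 .15 90
python3 - <<'E'
from h import *
s=cams.snapshot("scene");cv2.imwrite("pics/scene7.png",s)
hsv=cv2.cvtColor(s,cv2.COLOR_BGR2HSV);x,y,w,h=190,110,130,130
m=cv2.inRange(hsv,(3,90,60),(22,255,255));k=np.zeros_like(m);k[y:y+h,x:x+w]=m[y:y+h,x:x+w]
n,l,st,ce=cv2.connectedComponentsWithStats(k)
print([(r[:5].tolist()) for r in st[1:] if r[4]>8])
c=np.argwhere(k)[:,::-1]; 
for d,nm in(((-1,0),"L"),((1,0),"R"),((0,1),"B"),((0,-1),"T")): print(nm,c[np.argmax(c@np.array(d))])
p=telemetry.sense()["tool_pos"];z=p[2]-.0785
for zz in(z,z+.064): print([proj("scene",(p[0]+a,p[1]+b,zz)).round(1).tolist() for a,b in((-.07,-.048),(.07,-.048),(.07,.048),(-.07,.048))])
A=cv2.resize(s[y:y+h,x:x+w],None,fx=4.5,fy=4.5,interpolation=cv2.INTER_CUBIC);cv2.imwrite("pics/z7.png",A)
E
```

```text
t: 18.0
tool_pos: [0.5752, 0.0134, 0.1519]
ee_rot: [-0.0, 1.0, 0.0, -0.0]
wrist_force: [0.5, 0.5, -1.3]
width: 0.125
grip_force: 63.0
t 18.00 pos [0.5752 0.0134 0.1519] phi 90.0 w 0.13 gf 63 F [ 0.5  0.5 -1.3] q6 -0.10
turn 0.0 deg: 1 x 0.0002; shift [ 0.004 -0.019  0.019] = 1 x [ 0.004 -0.019  0.019]
[[235, 169, 10, 7, 19], [255, 173, 5, 8, 18], [261, 173, 14, 15, 105], [230, 177, 68, 32, 168], [201, 187, 26, 20, 194]]
L [201 189]
R [297 187]
B [266 229]
T [246 167]
[[231.6, 196.6], [272.8, 224.7], [297.0, 203.1], [256.2, 177.3]]
[[230.8, 179.1], [273.8, 207.4], [299.0, 185.7], [256.4, 159.8]]
```

```bash
python3 -m handwheel '[[[-0.01,-0.02,0.2,0,-1],[0,0,0.2,0,-1],[0,0,0,0,-1],[0,0,0,0,-1]]]'
python3 go.py .576 .011 .102 90
```

```text
t: 18.45
tool_pos: [0.5766, 0.0108, 0.1122]
ee_rot: [0.0, 1.0, -0.0, 0.0]
wrist_force: [-0.0, 0.3, -2.2]
width: 0.126
grip_force: 63.0
t 18.45 pos [0.5766 0.0108 0.1122] phi 90.0 w 0.13 gf 63 F [-0.   0.3 -2.2] q6 -0.11
turn -0.0 deg: 1 x -0.0000; shift [0.006 0.002 0.102] = 1 x [0.006 0.002 0.102]
```

```bash
python3 -m handwheel '[[[0,0,0.08,0,-1],[0,0,0.03,0,-1],[0,0,0,0,-1]]]'
python3 -m handwheel '[[[0,0,0.02,0,-1],[0,0,0,0,-1],[0,0,0.02,0,-1],[0,0,0,0,-1]]]'
```

```text
t: 18.75
tool_pos: [0.5763, 0.0106, 0.1002]
ee_rot: [0.0, 1.0, 0.0, -0.0]
wrist_force: [-0.1, -0.1, -2.2]
width: 0.126
grip_force: 63.0
t: 19.15
tool_pos: [0.5763, 0.0106, 0.0962]
ee_rot: [0.0, 1.0, 0.0, -0.0]
wrist_force: [-0.5, -0.6, -2.1]
width: 0.124
grip_force: 63.0
```

Below rim height (20 mm) without contact; continue.

```bash
python3 -m handwheel '[[[0,0,0.03,0,-1],[0,0,0,0,-1]]]'
python3 -m handwheel '[[[0,0,0.015,0,-1],[0,0,0,0,-1]]]'
python3 -m handwheel '[[[0,0,0.015,0,-1],[0,0,0,0,-1]]]'
```

```text
t: 19.35
tool_pos: [0.5762, 0.0106, 0.0929]
ee_rot: [0.0, 1.0, 0.0, -0.0]
wrist_force: [0.1, 0.3, -2.2]
width: 0.125
grip_force: 63.0
t: 19.55
tool_pos: [0.5763, 0.0106, 0.0916]
ee_rot: [0.0, 1.0, 0.0, -0.0]
wrist_force: [-1.0, -0.5, -1.8]
width: 0.123
grip_force: 63.0
t: 19.75
tool_pos: [0.5765, 0.0107, 0.0905]
ee_rot: [0.0, 1.0, 0.0, 0.0]
wrist_force: [-1.0, 1.0, 1.6]
width: 0.126
grip_force: 63.5
```

Rim seated on the grid (height matches exactly). Release and back off; refine the tag from the first pictures.

```bash
python3 -m handwheel '[[[0,0,0,0,0],[0,0,0,0,0],[0,0,0,0,0],[0,0,-0.3,0,0],[0,0,-0.5,0,0]]]'
python3 -m handwheel '[[[0,0,-0.5,0,0],[0,0,-0.2,0,0],[0,0,0,0,0]]]'
python3 - <<'E'
from h import *
for n,(x,y,w,h),side in(("top",(370,190,35,40),1),("scene",(105,255,35,60),-1)):
    im=cv2.imread(f"pics/{n}0.png").astype(int); 
    red=((im[...,2]-im[...,1])>30)&((im[...,2]-im[...,0])>15); k=np.zeros(red.shape,bool);k[y:y+h,x:x+w]=red[y:y+h,x:x+w]
    k&= (im[...,1]<90)
    print(n); e=[]
    for r in range(y,y+h):
        c=np.flatnonzero(k[r])
        if len(c): e.append((r,c.min(),c.max()))
    print(e)
E
```

```text
t: 20.25
tool_pos: [0.5741, 0.0108, 0.1684]
ee_rot: [0.0, 1.0, 0.0, -0.003]
wrist_force: [0.5, 0.0, -0.3]
width: 0.502
grip_force: 0.0
t: 20.55
tool_pos: [0.5784, 0.0104, 0.244]
ee_rot: [0.0, 1.0, -0.0, 0.003]
wrist_force: [0.0, -0.2, -0.0]
width: 0.502
grip_force: 0.0
top
[(201, np.int64(392), np.int64(392)), (202, np.int64(391), np.int64(391)), (203, np.int64(389), np.int64(390)), (204, np.int64(389), np.int64(390)), (205, np.int64(388), np.int64(389)), (206, np.int64(388), np.int64(389)), (207, np.int64(387), np.int64(389)), (208, np.int64(386), np.int64(387)), (209, np.int64(386), np.int64(386)), (210, np.int64(385), np.int64(385)), (211, np.int64(384), np.int64(385)), (212, np.int64(384), np.int64(384)), (213, np.int64(383), np.int64(384)), (214, np.int64(382), np.int64(383)), (215, np.int64(382), np.int64(383)), (216, np.int64(381), np.int64(382)), (217, np.int64(380), np.int64(381)), (218, np.int64(375), np.int64(380)), (219, np.int64(379), np.int64(380)), (220, np.int64(378), np.int64(379)), (221, np.int64(378), np.int64(378))]
scene
[(273, np.int64(117), np.int64(117)), (274
[... 516 characters left out ...]
88, np.int64(117), np.int64(119)), (289, np.int64(117), np.int64(119)), (290, np.int64(118), np.int64(119)), (291, np.int64(118), np.int64(119)), (292, np.int64(118), np.int64(119)), (293, np.int64(118), np.int64(119)), (294, np.int64(117), np.int64(119)), (295, np.int64(118), np.int64(119)), (296, np.int64(118), np.int64(119)), (297, np.int64(118), np.int64(119)), (298, np.int64(119), np.int64(119)), (299, np.int64(119), np.int64(120)), (300, np.int64(119), np.int64(120)), (301, np.int64(120), np.int64(125)), (302, np.int64(125), np.int64(125)), (303, np.int64(125), np.int64(125)), (304, np.int64(125), np.int64(125)), (305, np.int64(125), np.int64(125)), (306, np.int64(125), np.int64(125))]
```

```bash
python3 - <<'E'
from h import *
def ang(a,b): d=b-a; return np.degrees(np.arctan2(d[1],d[0])).round(1),np.hypot(*d[:2]).round(4)
r=np.arange(203,221);u=np.array([390,390,389,389,389,387,386,385,385,384,384,383,383,382,381,380,380,379])+.5
k=np.polyfit(r,u,1);a,b=[pt("top",(np.polyval(k,v),v),.136) for v in(200.5,221.5)]
print("top",a,b,"mid",(a+b)/2,ang(b,a))
r=np.arange(273,301);ul=np.array([117,116.5,117,117,117,117,117,117,116.5,117,117,117,117,117,117,117,117,118,118,118,118,117.5,118,118,118,119,119,119])-.5
k=np.polyfit(r,ul,1);b2,a2=[pt("scene",(np.polyval(k,v)+.4,v-2.3),.136) for v in(266.5,301)]
print("scene",a2,b2,(a2+b2)/2,ang(b2,a2))
for A in (54,57,60):
  n=np.array([np.cos(np.radians(A)),np.sin(np.radians(A))]);y=np.array([-n[1],n[0]])
  print(A,[ [proj(c,(*(np.array([.5255,-.3995])+n*.004+s*.035*y),.136)).round(1).tolist() for s in(-1,1)] for c in("top","scene")])
# hook direction
g=cv2.imread("pics/top0.png")
E
python3 go.py .525 -.4 .25 57
```

```text
top [ 0.55452786 -0.41561956  0.136     ] [ 0.49626014 -0.37432539  0.136     ] mid [ 0.525394   -0.39497247  0.136     ] (np.float64(-35.3), np.float64(0.0714))
scene [ 0.57219175 -0.42376174  0.136     ] [ 0.50121717 -0.3782739   0.136     ] [ 0.53670446 -0.40101782  0.136     ] (np.float64(-32.7), np.float64(0.0843))
54 [[[393.1, 199.9], [379.0, 220.3]], [[116.4, 291.6], [116.4, 263.0]]]
57 [[[392.5, 199.6], [379.5, 220.8]], [[117.4, 291.3], [115.5, 263.1]]]
60 [[[391.8, 199.3], [380.1, 221.2]], [[118.3, 291.0], [114.6, 263.2]]]
t 20.55 pos [0.5784 0.0104 0.244 ] phi 90.0 w 0.50 gf 0 F [ 0.  -0.2 -0. ] q6 -0.11
turn 33.0 deg: 4 x 0.0458; shift [-1.787 -3.732 -0.06 ] = 9 x [-0.199 -0.415 -0.007]
```

```bash
python3 -m handwheel '[[[0,0,0,0.047,0],[0,0,0,0.047,0],[0,0,0,0.047,0],[0,0,0,0.047,0],[-0.2,-0.41,0,0,0]]]' >/dev/null
python3 -m handwheel '[[[-0.2,-0.41,0,0,0],[-0.2,-0.41,0,0,0],[-0.2,-0.41,0,0,0],[-0.2,-0.41,0,0,0],[-0.2,-0.41,0,0,0]]]' >/dev/null
python3 -m handwheel '[[[-0.2,-0.41,0,0,0],[-0.2,-0.41,0,0,0],[0,0,0,0,0],[0,0,0,0,0]]]'
python3 go.py .5265 -.398 .16 56
```

```text
t: 21.95
tool_pos: [0.5257, -0.3516, 0.2386]
ee_rot: [0.292, 0.956, 0.001, -0.001]
wrist_force: [-0.7, 0.1, -0.2]
width: 0.499
grip_force: 0.0
t 21.95 pos [ 0.5257 -0.3516  0.2386] phi 56.0 w 0.50 gf 0 F [-0.7  0.1 -0.2] q6 -0.11
turn 0.0 deg: 1 x 0.0001; shift [-0.267 -0.38   0.786] = 2 x [-0.133 -0.19   0.393]
```

```bash
python3 -m handwheel '[[[-0.13,-0.19,0.2,0,0],[-0.13,-0.19,0.35,0,0],[0,0,0.2,0,0],[0,0,0,0,0],[0,0,0,0,0]]]'
python3 go.py .5265 -.398 .101 56
python3 - <<'E'
from h import *
s=cams.snapshot("scene");cv2.imwrite("pics/scene8.png",s);p=telemetry.sense()["tool_pos"]
print(proj("scene",p),proj("scene",(p[0],p[1],.136)))
x,y,w,h=80,215,100,90
cv2.imwrite("pics/z8.png",cv2.resize(s[y:y+h,x:x+w],None,fx=6,fy=6,interpolation=cv2.INTER_CUBIC))
E
```

```text
t: 22.45
tool_pos: [0.5272, -0.3955, 0.1655]
ee_rot: [0.291, 0.957, 0.0, -0.0]
wrist_force: [-0.1, -0.3, -0.3]
width: 0.503
grip_force: 0.0
t 22.45 pos [ 0.5272 -0.3955  0.1655] phi 56.2 w 0.50 gf 0 F [-0.1 -0.3 -0.3] q6 -0.17
turn 0.2 deg: 1 x 0.0012; shift [-0.008 -0.024  0.645] = 2 x [-0.004 -0.012  0.322]
[113.08329342 268.51980388] [116.44911884 276.85076045]
```

View pics/z8.png

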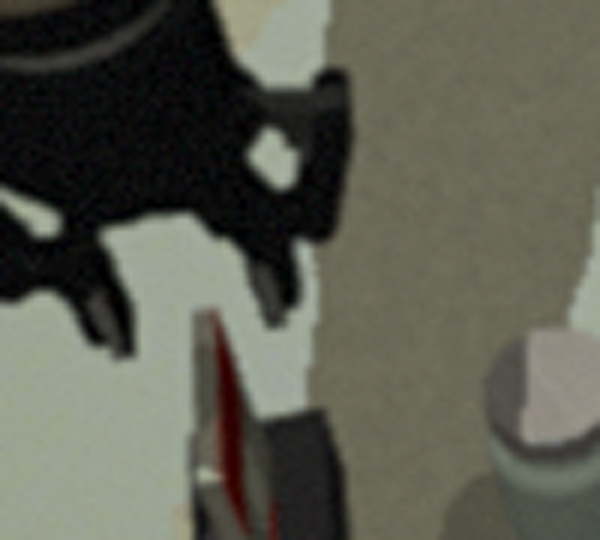

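The fingers (crop (118,355), (278,322)) straddle the tag top (centre about (204,395)); it needs about 4 mm shift toward the camera and 4 mm back along the closing line.

```bash
python3 -m handwheel '[[[-0.046,-0.042,0.2,0.001,0],[0,0,0.3,0,0],[0,0,0.15,0,0],[0,0,0,0,-1],[0,0,0,0,-1]]]' 40
python3 -m handwheel '[[[0,0,0,0,-1],[0,0,0,0,-1],[0,0,0,0,-1],[0,0,0,0,-1]]]'
python3 go.py .5287 -.4015 .101 56
```

```text
t: 23.0
tool_pos: [0.5293, -0.4031, 0.102]
ee_rot: [0.292, 0.956, -0.0, 0.001]
wrist_force: [0.1, -0.1, 0.9]
width: 0.167
grip_force: 0.0
t: 23.4
tool_pos: [0.5295, -0.4037, 0.1024]
ee_rot: [0.293, 0.956, -0.001, 0.002]
wrist_force: [-0.0, 1.0, 7.7]
width: 0.089
grip_force: 42.5
t 23.40 pos [ 0.5295 -0.4037  0.1024] phi 56.0 w 0.09 gf 42 F [-0.   1.   7.7] q6 -0.17
turn -0.0 deg: 1 x -0.0002; shift [0.019 0.014 0.014] = 1 x [0.019 0.014 0.014]
```

```bash
python3 -m handwheel '[[[0,0,-0.1,0,-1],[0,0,-0.2,0,-1],[0,0,-0.2,0,-1],[0,0,-0.3,0,-1],[0,0,-0.5,0,-1]]]'
python3 -m handwheel '[[[0,0,-0.5,0,-1],[0,0,-0.2,0,-1],[0,0,0,0,-1]]]'
python3 - <<'E'
from h import *
s=cams.snapshot("scene");t=cams.snapshot("top");cv2.imwrite("pics/scene9.png",s);cv2.imwrite("pics/top9.png",t)
p=telemetry.sense()["tool_pos"];k=((s[...,2].astype(int)-s[...,1])>35)&(s[...,1]<90)
a=np.radians(56);y=np.array([-np.sin(a),np.cos(a)]);n=np.array([np.cos(a),np.sin(a)])
for zz in(.0436-.01,-.0104-.034): print([proj("scene",(*(p[:2]+n*.004+c*y),p[2]-.0904+.124 if zz>0 else p[2]-.0104)).round(1).tolist() for c in(-.035,.035)])
x0,y0,x1,y1=80,180,140,270
c=np.argwhere(k[y0:y1,x0:x1])[:,::-1]+(x0,y0);print(len(c),c.min(0) if len(c) else 0,c.max(0) if len(c) else 0)
n_,l,st,_=cv2.connectedComponentsWithStats(k.astype(np.uint8)[y0:y1,x0:x1]);print([(r[0]+x0,r[1]+y0,r[2],r[3],r[4]) for r in st[1:] if r[4]>5])
# hook bar & post in top9, scene9
g=cv2.cvtColor(t,cv2.COLOR_BGR2GRAY);print(g[178:206,64:90])
E
```

```text
t: 23.9
tool_pos: [0.5272, -0.4019, 0.2298]
ee_rot: [0.293, 0.956, 0.001, -0.002]
wrist_force: [1.4, -0.5, -0.0]
width: 0.088
grip_force: 41.1
t: 24.2
tool_pos: [0.5295, -0.404, 0.3054]
ee_rot: [0.293, 0.956, -0.002, 0.003]
wrist_force: [0.2, 0.3, -1.0]
width: 0.084
grip_force: 41.3
[[90.2, 231.6], [90.3, 201.4]]
[[96.9, 247.3], [96.6, 217.4]]
65 [ 90 224] [104 255]
[(np.int32(90), np.int32(224), np.int32(6), np.int32(19), np.int32(48)), (np.int32(103), np.int32(244), np.int32(2), np.int32(12), np.int32(17))]
[[166 166 165 164 163 164 167 166 164 166 167 165 168 165 165 163 162 161
  166 167 164 165 166 163 163 166]
 [166 164 161 165 166 165 161 167 167 166 164 164 166 166 163 163 168 164
  164 163 162 163 165 165 163 164]
 [162 163 165 167 162 166 162 159 154 168 164 165 166 166 167 165 165 165
  167 165 165 166 165 163 167 167]
 [165 165 163 164 165 156 147 122 106 161 168 163 164 164 164 165 167 164
  166 166 165 166 163 167 163 166]
 [165 165 165 164 161 143 148 122  92 133 167 167 163 163 163 163 166 164
  163 166 164 165 165 165 164 162]
 [168 164 164 163 166 162 117 126 109 10
[... 1767 characters left out ...]
60 121 114
  158 169 170 168 169 166 165 164]
 [156 164 167 165 166 165 165 167 164 163 162 165 161 164 147 136  71  47
   95 154 158 167 168 168 168 167]
 [163 166 165 163 166 164 167 165 167 165 165 168 166 166 152  23  41  33
   24  26  93 157 164 168 167 166]
 [161 166 165 163 165 165 165 166 165 165 166 166 163 162 132  28  47  39
   22   4  19  61 125 156 165 167]
 [163 167 165 166 162 166 163 164 164 164 164 164 162 167 162  60  28  19
   25   6  15   3  16  60 124 157]
 [166 165 164 163 164 165 164 163 167 163 164 166 166 165 162 134 101  65
   26  10  10  14  16   4  15  61]
 [160 165 165 162 163 168 164 161 167 165 165 164 164 167 168 168 167 139
   97  67  22   8  18  23  13  17]]
```

Run:
```python
from h import *
t=cv2.imread("pics/top9.png");g=cv2.cvtColor(t,cv2.COLOR_BGR2GRAY).astype(float)
R=np.arange(184,199);C=[]
for r in R:
    w=np.clip(158-g[r,66:86],0,None); w[g[r,66:86]<60]=0; C.append((w*np.arange(66,86)).sum()/w.sum())
k=np.polyfit(R,C,1); print("slope",k[0],"res",np.std(C-np.polyval(k,R)))
a,b=[pt("top",(np.polyval(k,v),v),.166) for v in(198,184)]
d=b-a;print(a,b,"ang top",np.degrees(np.arctan2(d[1],d[0])))
print("post top",pt("top",(80.7,202),.172),"tip",pt("top",(70.3,182),.176))
s=cv2.imread("pics/scene9.png");gs=cv2.cvtColor(s,cv2.COLOR_BGR2GRAY)
print(gs[90:104,338:368])
for A in(24,28,32):
    P=np.array([.531,.4135]);n=np.array([np.cos(np.radians(A)),np.sin(np.radians(A))])
    print(A,[proj(c,(*(P+n*q),.170)).round(1).tolist() for c in("top","scene") for q in(0,.03,.06)])
```

```text
slope 0.4696217239782942 res 0.3404766367532946
[0.53624455 0.41895477 0.166     ] [0.57382074 0.44090027 0.166     ] ang top 30.286072009528166
post top [0.52437295 0.41200717 0.172     ] tip [0.57660693 0.44400085 0.176     ]
[[ 80  68  72  86  75  39  15  15  20  19  25  15  27  20  16  24  21  22
   24  19  24  21  19  22  25  22  23  22  24  18]
 [ 76  88 109 115  82  42  21  19  17  19  25  22  20  18  18  29  38  28
   25  21  23  20  26  26  28  24  23  22  22  20]
 [111 126 122 100  76  61  34  19  22  23  19  21  21  21  25  21  25  20
   23  24  25  26  21  32  29  33  26  23  23  24]
 [121 102  91  80  85  87  57  25  17  20  18  18  17  15  25  23  23  22
   24  26  21  22  27  22  24  28  27  27  22  25]
 [ 94  80  82  82  89  81  62  43  24  19  14  18  19  19  20  17  15  19
   24  29  27  24  18  21  15  25  24  24  21  21]
 [ 95  94  98  70  58  58  83  88  82  69  56  50  46  35  33  25  20  21
   24  20  17  20  15  21  36  51  41  20  26  22]
 [110 114  83  41  27  60 111 138 140 131 112 106  98  91  85  81  77  74
   63  55  48  38  32  42  74  98  80  39  17  1
[... 460 characters left out ...]
9  59  58  57  59  68  74  74  77  80  89]
 [ 67  50  20   8   9  33  61  64  68  84  99 116 127 112 101  87  86  99
  102  78  65  63  65  72  74  77  74  78  86  92]
 [ 64  45  17   9  18  39  63  64  63  64  71  85 110 126 131 112 109 115
   99  75  67  70  70  77  76  75  79  87  91  80]
 [ 62  34  16  10  22  46  67  72  66  66  63  65  73  89 108 126 129 109
   88  68  69  74  74  77  77  86 101 101  81  67]]
24 [[80.7, 199.7], [77.3, 189.4], [74.0, 179.3], [342.9, 95.5], [353.1, 97.3], [363.4, 99.2]]
28 [[80.7, 199.7], [76.6, 189.7], [72.5, 179.9], [342.9, 95.5], [353.2, 96.9], [363.6, 98.4]]
32 [[80.7, 199.7], [75.8, 190.1], [71.0, 180.6], [342.9, 95.5], [353.2, 96.5], [363.6, 97.6]]
```

```bash
python3 -m handwheel '[[[0,0,0,0.0368,-1],[0,0,0,0.0368,-1],[0,0,0,0.0368,-1],[0,0,0,0.0368,-1],[0,0,0,0,-1]]]'
python3 go.py .5965 .45 .3 29.5
```

```text
t: 24.8
tool_pos: [0.5279, -0.4025, 0.2986]
ee_rot: [0.505, 0.863, 0.0, -0.001]
wrist_force: [0.5, 0.8, -0.4]
width: 0.084
grip_force: 41.2
t 24.80 pos [ 0.5279 -0.4025  0.2986] phi 29.4 w 0.08 gf 41 F [ 0.5  0.8 -0.4] q6 0.30
turn -0.1 deg: 1 x -0.0007; shift [ 7.082  4.795 -0.014] = 18 x [ 0.393  0.266 -0.001]
```

```bash
for i in 1; do :; done
python3 -m handwheel '[[[0.39,0.265,0,0,-1],[0.39,0.265,0,0,-1],[0.39,0.265,0,0,-1],[0.39,0.265,0,0,-1],[0.39,0.265,0,0,-1]]]' >/dev/null
python3 -m handwheel '[[[0.39,0.265,0,0,-1],[0.39,0.265,0,0,-1],[0.39,0.265,0,0,-1],[0.39,0.265,0,0,-1],[0.39,0.265,0,0,-1]]]' >/dev/null
python3 -m handwheel '[[[0.39,0.265,0,0,-1],[0.39,0.265,0,0,-1],[0.39,0.265,0,0,-1],[0.39,0.265,0,0,-1],[0,0,0,0,-1]]]'
python3 go.py .5965 .45 .3 29.5
```

```text
t: 26.3
tool_pos: [0.5818, 0.2601, 0.2985]
ee_rot: [0.5, 0.866, -0.0, -0.001]
wrist_force: [-0.1, -0.2, -1.6]
width: 0.085
grip_force: 41.2
t 26.30 pos [0.5818 0.2601 0.2985] phi 30.0 w 0.09 gf 41 F [-0.1 -0.2 -1.6] q6 1.35
turn 0.5 deg: 1 x 0.0027; shift [ 1.58   1.064 -0.015] = 4 x [ 0.395  0.266 -0.004]
```

```bash
python3 -m handwheel '[[[0.39,0.27,0,0.0027,-1],[0.39,0.27,0,0,-1],[0.39,0.27,0,0,-1],[0.39,0.27,0,0,-1],[0,0,0,0,-1]]]'
python3 go.py .5982 .4508 .1964 29.5
```

```text
t: 26.8
tool_pos: [0.6008, 0.449, 0.2955]
ee_rot: [0.504, 0.864, -0.001, -0.001]
wrist_force: [0.2, 0.1, -1.4]
width: 0.088
grip_force: 41.2
t 26.80 pos [0.6008 0.449  0.2955] phi 29.4 w 0.09 gf 41 F [ 0.2  0.1 -1.4] q6 1.60
turn -0.1 deg: 1 x -0.0004; shift [ 0.029 -0.014  0.991] = 2 x [ 0.014 -0.007  0.495]
```

```bash
python3 -m handwheel '[[[0.02,-0.01,0.35,0,-1],[0,0,0.35,0,-1],[0,0,0.28,0,-1],[0,0,0,0,-1],[0,0,0,0,-1]]]'
python3 go.py .5982 .4508 .1964 29.5
python3 - <<'E'
from h import *
t=cams.snapshot("top");s=cams.snapshot("scene");cv2.imwrite("pics/top10.png",t);cv2.imwrite("pics/scene10.png",s)
p=telemetry.sense()["tool_pos"];a=np.radians(29.5);n=np.array([np.cos(a),np.sin(a)]);y=np.array([-n[1],n[0]])
zb=p[2]-.0904
for z in(zb,zb+.046,zb+.08,zb+.124): print(round(z,3),"scene y-35,-12,12,35",[proj("scene",(*(p[:2]-n*.004*0+c*y),z)).round(1).tolist() for c in(-.035,-.012,.012,.035)])
g=cv2.cvtColor(s,cv2.COLOR_BGR2GRAY)
np.set_printoptions(linewidth=250)
print(g[66:122:2,334:384])
E
```

```text
t: 27.3
tool_pos: [0.5993, 0.444, 0.2026]
ee_rot: [0.507, 0.862, -0.001, -0.0]
wrist_force: [1.3, 0.2, -0.2]
width: 0.085
grip_force: 41.2
t 27.30 pos [0.5993 0.444  0.2026] phi 29.0 w 0.09 gf 41 F [ 1.3  0.2 -0.2] q6 1.60
turn -0.5 deg: 1 x -0.0026; shift [0.064 0.023 0.062] = 1 x [0.064 0.023 0.062]
0.114 scene y-35,-12,12,35 [[364.8, 122.9], [365.2, 118.2], [365.6, 113.4], [365.9, 109.0]]
0.16 scene y-35,-12,12,35 [[367.9, 110.0], [368.2, 105.3], [368.5, 100.6], [368.9, 96.2]]
0.194 scene y-35,-12,12,35 [[370.2, 100.0], [370.5, 95.4], [370.8, 90.7], [371.1, 86.3]]
0.238 scene y-35,-12,12,35 [[373.4, 86.5], [373.7, 81.9], [374.0, 77.3], [374.2, 73.0]]
[[ 62  65  69 ...   7  17   2]
 [ 65  64  66 ...   7  10  13]
 [ 64  63  62 ...  10   3  10]
 ...
 [149 154 140 ... 117 123 101]
 [152 146 115 ...  61  66  79]
 [152 139  78 ...  65  62  62]]
```

```bash
python3 -m handwheel '[[[0.064,0.02,0.06,-0.0026,-1],[0,0,0,0,-1],[0,0,0,0,-1]]]'
python3 go.py .5982 .4508 .1964 29.5
```

```text
t: 27.7
tool_pos: [0.5981, 0.4519, 0.1965]
ee_rot: [0.504, 0.864, 0.0, 0.0]
wrist_force: [-0.4, 0.7, -0.5]
width: 0.085
grip_force: 41.2
t 27.70 pos [0.5981 0.4519 0.1965] phi 29.5 w 0.09 gf 41 F [-0.4  0.7 -0.5] q6 1.61
turn -0.0 deg: 1 x -0.0001; shift [-0.01  -0.005  0.001] = 1 x [-0.01  -0.005  0.001]
```

```bash
python3 -m handwheel '[[[-0.005,-0.08,0,0,-1],[0,-0.06,0,0,-1],[0,0,0,0,-1]]]' | grep -E "pos|wrist|torq"
python3 -m handwheel '[[[0,-0.06,0,0,-1],[0,-0.06,0,0,-1],[0,0,0,0,-1]]]'| grep -E "pos|wrist"
```

```text
tool_pos: [0.5857, 0.444, 0.1968]
wrist_force: [-0.6, -0.2, -0.5]
tool_pos: [0.5751, 0.438, 0.1966]
wrist_force: [0.1, 0.3, -0.0]
```

```bash
python3 go.py .5535 .4264 .1964 29.5
```

```text
t 28.30 pos [0.5751 0.438  0.1966] phi 29.5 w 0.09 gf 41 F [ 0.1  0.3 -0. ] q6 1.61
turn -0.0 deg: 1 x -0.0002; shift [ 0.005 -0.246  0.002] = 1 x [ 0.005 -0.246  0.002]
```

No force while passing the tip: the bar is in the window. On to the seat and lower.

```bash
python3 -m handwheel '[[[0,-0.08,0,0,-1],[0,-0.08,0,0,-1],[0,-0.07,0,0,-1],[0,0,0,0,-1]]]' | grep -E "pos|wrist"
python3 -m handwheel '[[[0,0,0.06,0,-1],[0,0,0.03,0,-1],[0,0,0,0,-1]]]'| grep -E "pos|wrist"
python3 -m handwheel '[[[0,0,0.02,0,-1],[0,0,0,0,-1]]]'| grep -E "pos|wrist"
python3 -m handwheel '[[[0,0,0.015,0,-1],[0,0,0,0,-1]]]'| grep -E "pos|wrist"
python3 go.py .5535 .4264 .1804 29.5
```

```text
tool_pos: [0.5552, 0.4268, 0.1966]
wrist_force: [0.3, 0.2, -1.0]
tool_pos: [0.5556, 0.4269, 0.1863]
wrist_force: [0.6, -0.7, -1.2]
tool_pos: [0.5558, 0.427, 0.1849]
wrist_force: [-0.0, -0.8, -0.6]
tool_pos: [0.5557, 0.427, 0.1836]
wrist_force: [-0.0, 0.1, -1.7]
t 29.40 pos [0.5557 0.427  0.1836] phi 29.4 w 0.09 gf 41 F [-0.   0.1 -1.7] q6 1.61
turn -0.1 deg: 1 x -0.0003; shift [ 0.006 -0.022  0.032] = 1 x [ 0.006 -0.022  0.032]
```

```bash
for k in 1; do :; done
python3 -m handwheel '[[[0,0,0.02,0,-1],[0,0,0,0,-1]]]'| grep -E "pos|wrist"
python3 -m handwheel '[[[0,0,0.01,0,-1],[0,0,0,0,-1]]]'| grep -E "pos|wrist"
python3 -m handwheel '[[[0,0,0.01,0,-1],[0,0,0,0,-1]]]'| grep -E "pos|wrist"
```

```text
tool_pos: [0.5557, 0.4269, 0.1816]
wrist_force: [-0.1, -0.5, -0.1]
tool_pos: [0.5557, 0.427, 0.1807]
wrist_force: [-0.6, 0.3, -0.3]
tool_pos: [0.5559, 0.4271, 0.1803]
wrist_force: [-0.5, -0.6, 3.2]
```

Seated at exactly the expected height. Release slowly and retreat upwards.

```bash
python3 -m handwheel '[[[0,0,0,0,-0.75],[0,0,0,0,-0.6],[0,0,0,0,-0.4],[0,0,0,0,-0.4],[0,0,-0.1,0,-0.4]]]'| grep -E "pos|wrist|width"
python3 -m handwheel '[[[0,0,-0.3,0,-0.4],[0,0,-0.4,0,-0.4],[0,0,-0.5,0,-0.4],[0,0,0,0,-0.4]]]'| grep -E "pos|wrist"
python3 -m handwheel '[[[-0.3,-0.3,0,0,-0.4],[-0.4,-0.3,0,0,-0.4],[-0.4,-0.3,0,0,-0.4],[-0.4,-0.3,0,0,-0.4],[-0.4,-0.3,0,0,-0.4]]]'| grep -E "pos|wrist"
python3 - <<'E'
from h import *
np.set_printoptions(linewidth=300,threshold=100000)
t=cams.snapshot("top");s=cams.snapshot("scene");cv2.imwrite("pics/top11.png",t);cv2.imwrite("pics/scene11.png",s)
n=np.array([.87,.492]);y=np.array([-.492,.87]);P=np.array([.5275,.4137])
for nm,im,im0 in(("top",t,cv2.imread("pics/top9.png")),("scene",s,cv2.imread("pics/scene9.png"))):
    print(nm,[proj(nm,(*(P+.03*n+c*y),z)).round(0).tolist() for z in(.09,.214) for c in(-.035,.035)])
    box=(55,165,60,60) if nm=="top" else (335,70,50,75); x,yy,w,h=box
    d=np.abs(im.astype(int)-im0).sum(2)[yy:yy+h,x:x+w]>60
    k,l,st,ce=cv2.connectedComponentsWithStats(d.astype(np.uint8));print([(r+np.array([x,yy,0,0,0])).tolist() for r in st[1:] if r[4]>15])
    r=((im[...,2].astype(int)-im[...,1])>35)&((im[...,2].astype(int)-im[...,0])>35)
    c=np.argwhere(r[yy:yy+h,x:x+w]);print("red",len(c))
E
```

```text
tool_pos: [0.555, 0.4266, 0.1887]
wrist_force: [0.0, -0.4, 1.0]
width: 0.298
tool_pos: [0.5578, 0.4283, 0.3186]
wrist_force: [0.2, 1.1, -0.3]
tool_pos: [0.518, 0.1861, 0.3106]
wrist_force: [1.4, -0.4, 1.3]
top [[99.0, 192.0], [76.0, 203.0], [82.0, 181.0], [56.0, 193.0]]
[[55, 165, 60, 60, 3550]]
red 3202
scene [[347.0, 125.0], [349.0, 112.0], [354.0, 90.0], [356.0, 77.0]]
[[351, 78, 7, 21, 97], [350, 100, 5, 5, 16], [346, 109, 6, 17, 65], [343, 133, 8, 12, 58]]
red 1
```

```bash
python3 -m handwheel '[[[-0.4,0,0,0,0],[-0.4,0,0,0,0],[0,0,0,0,0],[0,0,0,0,0],[0,0,0,0,0]]]' | grep -E "t:|pos|wrist"
python3 - <<'E'
from h import *
s=cams.snapshot("scene");s0=cv2.imread("pics/scene11.png")
d=np.abs(s.astype(int)-s0).sum(2);print("tag region change",(d[75:130,342:362]>60).sum())
hsv=cv2.cvtColor(s,cv2.COLOR_BGR2HSV);m=cv2.inRange(hsv,(3,90,60),(22,255,255));x,y,w,h=222,140,90,110
k,l,st,ce=cv2.connectedComponentsWithStats(m[y:y+h,x:x+w]);print([(r+np.array([x,y,0,0,0])).tolist() for r in st[1:] if r[4]>15])
for z in(.012+.064,.112): print([proj("scene",(.5735+a,.011+b,z)).round(1).tolist() for a,b in((-.07,-.048),(.07,-.048),(.07,.048),(-.07,.048))])
E
```

```text
t: 32.0
tool_pos: [0.5576, 0.1189, 0.3101]
ee_rot: [0.504, 0.864, 0.0, -0.0]
wrist_force: [-0.2, -0.1, 0.9]
tag region change 0
[[254, 184, 20, 22, 240], [277, 191, 13, 9, 27], [231, 196, 65, 31, 118], [222, 199, 5, 8, 33]]
[[230.4, 196.1], [271.6, 224.2], [295.9, 202.6], [255.1, 176.8]]
[[230.0, 186.4], [272.1, 214.6], [296.9, 192.9], [255.2, 167.1]]
```

The tag hangs still, and the cover's edges project exactly where a seated cover should. Handing in.

```bash
python3 -c "
from cell import robot
print(robot.hand_in())"
```

```text
the job is handed in; nothing more can be done
None
```

I handed the job in after 32 s of the 72 s: the grid lies in the tray, the brown wheel is on it beside the fin, the cover's rim stands on the grid, and the tag hangs on the hook, red face outwards by the orientation I set, not seen by a camera.

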